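Lock the hand tools away in the sliding-cover locker

ROBOT

A 6-joint arm with a two-finger parallel gripper is mounted at the origin on a cart in front of the work surface, level with it; the furniture and walls round the work are solid. World frame = base frame: x ahead of the robot, y to its left, z up, the work surface at z = 0. Lengths are in mm, angles in rad, forces in N, time in s.
With the tool pointing down it reaches from about 325 to 1000 mm from the base axis. Payload 5.1 kg.
Tool frame: the origin (TCP) lies midway between the tips of the shut fingers; the grasp point (between the pads) lies 19 mm behind it; z points along the fingers, y is the direction in which the jaws open and shut (so a half turn about z gives the same grasp; the last joint's range is limited). The gripper opens to 85 mm and grips with 20 to 120 N. Pads are 22 mm wide; open, the fingers measure 114 mm over their backs; the gripper's body (76 mm by 85 mm) begins 54 mm behind the grasp point. The pads swing forward as they close: fully open they stand 13 mm farther back than shut.
Start: joints at [-1.209, 0.124, 1.65, -0, 1.367, -0.083], TCP at [279.648, -586.755, 231.322] pointing down, gripper open.
Joint ranges: [-2.61, 2.61], [-1.02, 2.33], [0.03, 2.71], [-1.35, 4.49], [0.32, 2.68], [-2.91, 2.91]. Speed limits (rad/s): [2.57, 2.57, 3.14, 3.14, 3.14, 3.14].

INTERFACE

Orientations are given as a unit quaternion [x, y, z, w].
In Python, from cell import bot gives the robot as it stands.
- The arm moves only by the tool arm_command, never from a script. Its argument "plan" is a list of rows, each a list of 7 numbers: the shift along the tool's x, y, z in mm, then the turn, a rotation vector about the tool's x, y, z in degrees, then the finger opening in mm, from 0 to 85.4. In form: [[tx, ty, tz, rx, ry, rz, hand], ...]. A call has 1 to 5 rows; each row is the pose to reach, as a shift and turn from the pose commanded when the call began, along the tool's axes at that moment; what a row does not reach only later rows make up. A row lasts 1/10 s, in which the tool goes at most 50 mm and 8.59 degrees, less where a joint would pass 70% of its speed; a pose out of reach is approached as far as the arm can. A call with a gripper value outside its range is refused whole. The fingers move at their own pace and stop on an object; "squeeze" is the grip in N (left out, the last holds). Time passes only in rows, so rows that repeat a pose let the fingers close. It gives the time, the measured TCP pose, the force and the opening at its end, in the units of the state.
- bot.read_state(): the state, without advancing time (a new reading comes with each control period).
- bot.grab_frame(name): name is "scene" or "top"; returns a dict with "pixels" (420x560x3 uint8, red, green, blue), "mtx" (3x3 intrinsics, pixels), "k1" (the pictures are not rectified: a ray, as slopes to the right and down, at radius r is drawn at 1 + k1 r^2 times it, then the intrinsics apply), "extrinsics" (4x4, takes a point from world to camera coordinates). Camera axes: x right, y up, looking along -z (the intrinsics and any distortion apply to the point x, -y, -z); pixel columns grow to the right and rows downward; lengths in mm; the calibration is good to about 2 mm. A picture is of the moment at which its call begins. There is no depth.
- bot.finish_job(): hands the job in, once; it reports no verdict.
The state is a dict: "time_s": time; "qpos": joint angles; "qvel": joint speeds; "joint_efforts": joint torques, N m; "tcp_pos": TCP position; "tcp_rot": TCP orientation; "ft_force": force on the tool from outside, world axes, zero at the start; "ft_torque": the same for the moment, N m; "gripper_width": finger opening in mm.
Only numpy, scipy, OpenCV 4.12 (cv2) and the standard library are available. Lean on these libraries where they do the work, as an engineer would, in place of code of your own. Each camera call takes 0.05 s, during which the arm holds its last target.

TASK

Clear the bench: swing the brace on the tool locker up and back until it seats in its end detent, then pull the plunger knob up and slide the cover fully open until the plunger drops into the open notch. Lay every pen, pair of tweezers and screwdriver with a yellow handle that lies on the table inside the locker, then slide the cover shut until the plunger drops home again and swing the brace back down flat over the cover. Leave everything else on the bench where it is.

Things in the scene. Friction and masses are not known exactly. Their poses are not given: they have to be found in the camera images.
- locker_floor (a point): Tool locker: a grey open-topped box fixed to the table. This point: centre of its inner floor, 5 mm above the table. x axis: the way the cover slides open (roughly away from the robot); y: along the box's length, to the left; z up. Inside 120 (x) by 200 (y) mm, 50 mm deep to the wall tops; walls 6 mm.
- locker: The same locker; origin on the table below the floor's centre, same axes. Cover rails: y = -130 to -106 mm and 106 to 130 mm, x = -66 to 220 mm, tops 55 mm above the table; the open cover parks over their far part. The right rail has a closed and an open index notch. The brace's bracket stands outside the left rail at x = 118 mm, 88 mm high.
- cover (a joint): Sliding cover, a 132 x 250 x 5 mm aluminium plate, underside 57 mm above the table: 0 = shut, grows along the locker's x to 0.150 m = fully open (end stop). Friction about 2 N. Locked by the plunger at both ends, and when shut also by the brace (a lug at its front left corner, top 85 mm above the table, meets the end of the brace).
- plunger (a joint): Spring index plunger on the cover: 0 = pin fully down in a notch; pulling the knob up raises it to at most 0.012 m (stop). Above 0.0085 m the cover is free. Spring 5 N at rest, 10 N at the top: it falls back when let go. Between the notches the pin rides on the rail at 0.008 m; it drops to 0 when the cover is within 1.5 mm of either end.
- plunger_knob (a point): Centre of the plunger's black round upright knob on the cover's right end: diameter 26 mm, 29 mm high, its axis vertical; with the pin down its centre is about 91 mm above the table, its underside 14 mm above the cover. Moves with the cover.
- brace (a joint): Hinged dark steel brace on the left: 0 = flat along the left rail, its end at the cover's lug (locks the cover); grows as the free end swings up and over, away from the robot, to 1.62 rad = just past upright (stop). A sprung ball snaps over a rib between about 1.25 and 1.45 rad (about 2 N more at the handle) and then holds it; let go earlier, it falls back.
- brace_handle (a point): Middle of the free part of the brace's black cross handle: a round bar of diameter 14 mm along the locker's y, free for 22 mm either side of this point. Brace flat: above the cover's left end, 97 mm above the table (35 mm over the cover); brace up: 219 mm above the table. Turns with the brace.
- brace_hinge (a point): Hinge of the brace: the axis runs through this point along the locker's y, 72 mm above the table; the handle's centre line is 150 mm from it.
- driver_yellow_mid (a point): Screwdriver with a yellow handle, lying; handle diameter 25 mm, 100 mm long; whole length 168 mm. Origin: middle of the handle (near the centre of mass), on its axis, 12 mm above what it lies on. Own y axis: from the blade to the handle's end; it reaches from -110 to +50 mm along it. It can roll. May be absent.
- marker_0_mid (a point): Marker pen with a black cap, 16 x 125 x 17 mm, lying; the origin is the middle of it, half-way up; its own y axis runs along its length. May be absent.
- marker_1_mid (a point): Marker pen with a red cap, 16 x 125 x 17 mm, lying; the origin is the middle of it, half-way up; its own y axis runs along its length. May be absent.
- marker_2_mid (a point): Another marker pen with a black cap, 16 x 125 x 17 mm, lying; the origin is the middle of it, half-way up; its own y axis runs along its length. May be absent.
- tweezers_mid (a point): Steel tweezers lying flat, 17 mm wide, 127 mm long, 9 mm high; the origin is the middle of it, half-way up; its own y axis runs along its length. May be absent.
- seal_block_1: Aluminium block with a round seat, 44 x 50 x 18 mm, at the front; origin at the centre of its underside. Not part of the job: leave it.
- oil_bottle: Oil bottle with a red spout, 41 mm across, 125 mm high, at the left rear; origin at the centre of its underside. Not part of the job: leave it.
- spare_nest: Aluminium cylinder with a brass stub, 47 x 60 x 51 mm, at the right rear; origin at the centre of its underside. Not part of the job: leave it.
- grease_pot: Small red pot with a grey lid, 39 mm across, 32 mm high, at the right rear; origin at the centre of its underside. Not part of the job: leave it.

How it is judged:
By the outcome, as a careful person would: the job done as asked, in the order asked, and still so for the second after the job is handed in, with the robot touching nothing.
Of driver_yellow, marker_0, tweezers, marker_1, marker_2 only 3 to 5 are there at a start; the rules pass over those that are not, and their reading is None.
At some moment in a run one of driver_yellow, marker_0, tweezers, marker_1, marker_2 may be knocked a few centimetres aside while the robot is not near it.
Once in a run the grip may slacken for a moment while it holds something.
It also fails if it takes over 210 s, if anything falls off the work surface, if the arm or the gripper's body presses on something with over 40 N, if the wrist force passes 120 N, or if a joint passes its speed limit or range.

## Working session

There is one attempt and no reset: what is moved stays moved. The work goes in short steps, Python scripts to look and compute and a tool call to move; the robot and the scene stay as the last step left them, time stands still between calls to the robot, and variables do not carry over. Pictures are saved under pics/ and viewed, and the job is handed in when it is done.

Besides the shell and the picture viewer there is one more tool, called after "Emit:" as name(argument=value, ...) on one line, values as JSON. arm_command: Moves the arm, as the interface text tells. Its arguments: {"type":"object","properties":{"plan":{"type":"array"},"squeeze":{"type":"number"}},"required":["plan"]}

```bash
ls; mkdir -p pics; python3 - <<'E'
from cell import bot
import cv2
print(bot.read_state())
for n in ("scene","top"):
    f=bot.grab_frame(n); cv2.imwrite(f"pics/{n}0.png",f["pixels"][:,:,::-1]); print(n,f["mtx"],f["k1"],f["extrinsics"])
E
```

```text
pics
{'time_s': 0.0, 'qpos': array([-1.20857229e+00,  1.24509121e-01,  1.65167646e+00, -3.55341178e-05,
        1.36746631e+00, -8.25943956e-02]), 'qvel': array([-1.97475167e-04, -1.91007413e-04,  5.01994142e-04, -1.74951773e-04,
       -1.10483048e-04,  3.57336863e-05]), 'joint_efforts': array([ 1.24497379e-03, -4.23605561e+01, -3.65456808e+01, -3.43991451e-05,
        6.69871923e-03,  3.76854814e-06]), 'tcp_pos': array([ 279.4448552 , -586.19648463,  230.04894604]), 'tcp_rot': array([ 9.75367543e-01,  2.20583537e-01, -1.60715048e-04, -1.01714748e-03]), 'ft_force': array([0.7382889 , 0.4225474 , 0.97552409]), 'ft_torque': array([-0.02080587, -0.0323889 , -0.00688076]), 'gripper_width': 84.98649234659014}
scene [[539.3778588    0.         294.67573486]
 [  0.         539.3778588  206.36293277]
 [  0.           0.           1.        ]] 0.024757945076030397 [[ 7.70084244e-01 -6.37551061e-01  2.23361069e-02 -4.14102978e+02]
 [ 3.18639651e-01  4.14738598e-01  8.52326621e-01 -2.76811908e+02]
 [-5.52665387e-01 -6.49246132e-01  5.22532707e-01 -1.17754899e+03]
 [ 0.00000000e+00  0.00000000e+00  0.00000000e+00  1.00000000e+00]]
top [[427.74749678   0.         278.82422563]
 [  0.         427.74749678 210.99476157]
 [  0.           0.           1.        ]] -0.07970666258477653 [[-2.34571491e-02 -9.99710296e-01 -5.39315007e-03  4.86294443e+01]
 [ 9.95494567e-01 -2.38533000e-02  9.17692079e-02 -5.62023728e+02]
 [-9.18712664e-02 -3.21620760e-03  9.95765699e-01 -1.13209224e+03]
 [ 0.00000000e+00  0.00000000e+00  0.00000000e+00  1.00000000e+00]]
```

View pics/scene0.png

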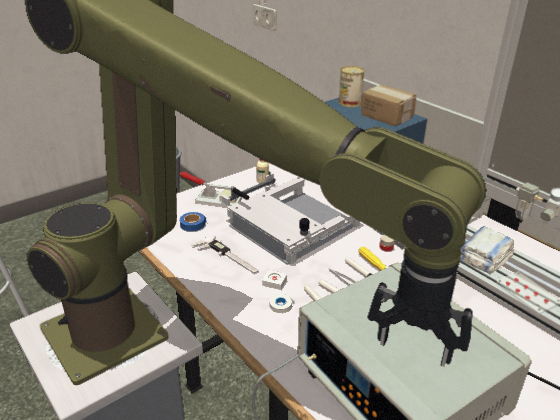

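View pics/top0.png

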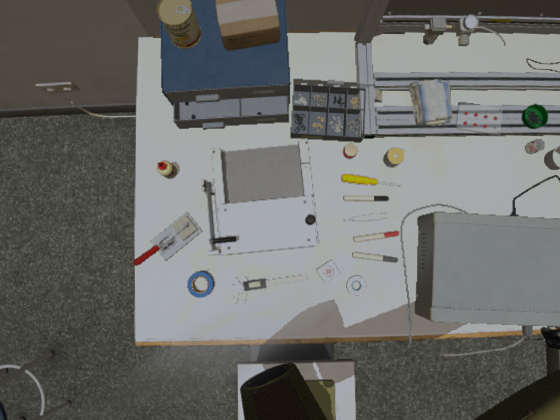

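The top view shows the locker at about (210-315, 140-250), the brace at (212, 215), its handle at (225, 239) and the knob at (311, 219). The five items lie at x 340-400, y 180-258. I'll write helpers and zoom in.

```bash
cat > h.py <<'E'
import numpy as np, cv2
from cell import bot
from scipy.spatial.transform import Rotation as R
def grab(n,save=None,crop=None,scale=1):
    f=bot.grab_frame(n)
    if save:
        im=f["pixels"][:,:,::-1]
        if crop: x0,y0,x1,y1=crop; im=im[y0:y1,x0:x1]
        im=cv2.resize(im,None,fx=scale,fy=scale,interpolation=cv2.INTER_CUBIC); cv2.imwrite("pics/"+save,im)
    return f
def ray(f,u,v):
    K=f["mtx"];d=np.array([f["k1"],0,0,0,0.])
    # r is undistorted radius -> cv2 model identical
    p=cv2.undistortPoints(np.array([[[u,v]]],float),K,d)[0,0]
    E=f["extrinsics"];Rm=E[:3,:3];c=-Rm.T@E[:3,3]
    return c,Rm.T@np.array([p[0],-p[1],-1.])
def pix2w(f,u,v,z):
    c,d=ray(f,u,v); return c+d*(z-c[2])/d[2]
def w2pix(f,P):
    E=f["extrinsics"];p=E[:3,:3]@np.asarray(P,float)+E[:3,3]
    x,y=p[0]/-p[2],-p[1]/-p[2]; s=1+f["k1"]*(x*x+y*y)
    K=f["mtx"];return np.array([K[0,0]*x*s+K[0,2],K[1,1]*y*s+K[1,2]])
E
python3 - <<'E'
from h import *
f=grab("top","t1.png",(195,125,325,265),4.2)
g=grab("top","t1b.png",(320,140,420,300),3.7)
s=grab("scene","s1.png",(150,150,450,350),2.6)
import pickle;pickle.dump((f,s),open("f0.pkl","wb"))
E
```

```text
(no output)
```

View pics/t1.png

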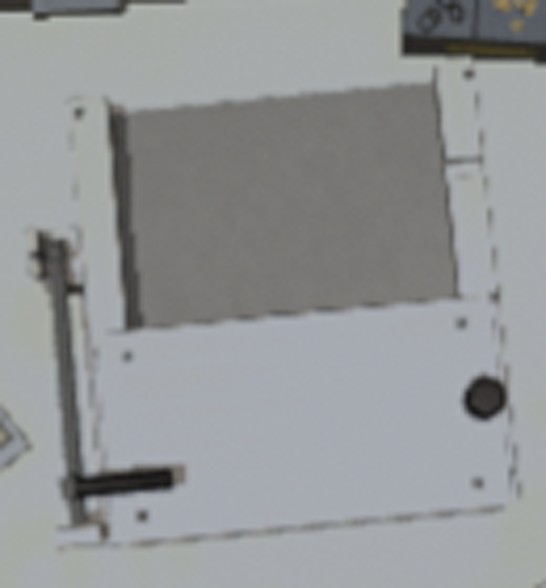

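View pics/t1b.png

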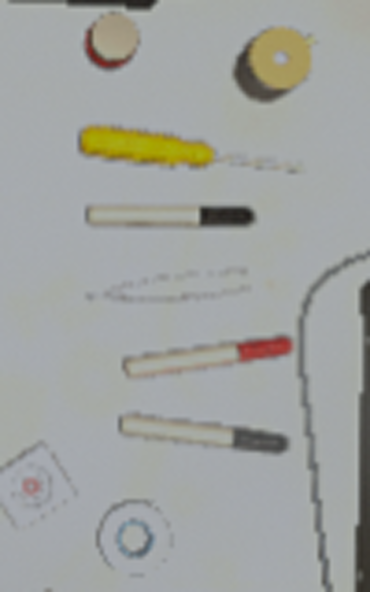

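View pics/s1.png

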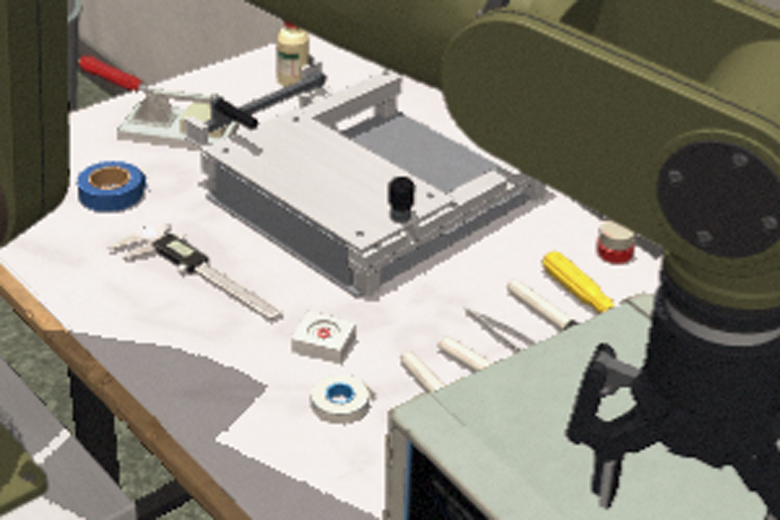

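```bash
python3 - <<'E'
from h import *
import pickle
f,s=pickle.load(open("f0.pkl","rb"))
def A(p,z,c=(195,125),k=4.2): return pix2w(f,(p[0]+.5)/k-.5+c[0],(p[1]+.5)/k-.5+c[1],z)
for n,p,z in [("sc nl",(142,517),62),("sc fl",(127,357),62),("sc fr",(461,323),62),("sc nr",(478,483),62),
 ("FL",(95,543),62),("FR",(518,505),62),("knobtop",(486,397),105),("railscrewL",(79,113),55),("railscrewR",(469,74),55),("farR",(476,64),55),("farL",(74,98),55),("handleR",(183,476),97),("handleL",(80,488),97),("hinge",(50,245),80)]:
    print(n,A(p,z).round(1))
B=lambda p,z:A(p,z,(320,140),3.7)
for n,p,z in [("drv end",(80,140),12),("drv hand mid-end",(212,154),12),("drv tip",(302,169),10),("m0",(87,216),8),("m0b",(255,215),8),("tw",(88,296),4),("tw tipA",(250,272),4),("tw b",(250,290),4),("m1",(124,368),8),("m1b",(292,345),8),("m2",(119,424),8),("m2b",(288,442),8)]:
    print(n,B(p,z).round(1))
print(w2pix(f,A((302,420),62)))
E
```

```text
sc nl [466.7 168.8  62. ]
sc fl [566.7 176.9  62. ]
sc fr [583.1 -32.6  62. ]
sc nr [482.9 -40.2  62. ]
FL [451.2 198.3  62. ]
FR [468.7 -64.7  62. ]
knobtop [533.2 -43.8 105. ]
railscrewL [724.9 207.   55. ]
railscrewR [743.9 -42.8  55. ]
farR [750.3 -47.5  55. ]
farL [734.8 210.1  55. ]
handleR [490.5 139.4  97. ]
handleL [484.6 201.8  97. ]
hinge [635.9 221.7  80. ]
drv end [ 653.2 -139.4   12. ]
drv hand mid-end [ 640.4 -238.    12. ]
drv tip [ 627.9 -306.    10. ]
m0 [ 596.4 -143.     8. ]
m0b [ 594.2 -269.2    8. ]
tw [ 536.9 -142.1    4. ]
tw tipA [ 551.9 -264.4    4. ]
tw b [ 538.4 -263.8    4. ]
m1 [ 482.6 -166.3    8. ]
m1b [ 496.4 -292.4    8. ]
m2 [ 441.4 -161.     8. ]
m2b [ 424.7 -286.2    8. ]
[266.52380952 224.61904762]
```

```bash
cat >> h.py <<'E'
def Rdown(hdeg):
    h=np.radians(hdeg); y=np.array([np.cos(h),np.sin(h),0]); z=np.array([0,0,-1.]); return np.column_stack([np.cross(y,z),y,z])
YAW=4.5; O=np.array([525.,68.,0])
def L2W(x,y,z): 
    a=np.radians(YAW);c,s=np.cos(a),np.sin(a); return O+np.array([c*x-s*y,s*x+c*y,z])
def W2L(p):
    a=np.radians(YAW);c,s=np.cos(a),np.sin(a); d=np.asarray(p)-O; return np.array([c*d[0]+s*d[1],-s*d[0]+c*d[1],d[2]])
def tgt(p,h=None,st=None):
    st=st or bot.read_state(); Rt=R.from_quat(st["tcp_rot"]).as_matrix()
    d=Rt.T@(np.asarray(p)-st["tcp_pos"])
    rv=np.zeros(3) if h is None else np.degrees(R.from_matrix(Rt.T@Rdown(h)).as_rotvec())
    return d.round(1),rv.round(2)
E
python3 - <<'E'
from h import *
P=L2W(-30,98,97);print(P)
print(tgt(P+[0,0,110],4.5))
print(R.from_quat(bot.read_state()["tcp_rot"]).as_matrix().round(3))
E
```

```text
[487.40348861 163.34412583  97.        ]
(array([ 510.2, -587.4,   24.3]), array([-4.000e-02, -4.000e-02, -6.901e+01]))
[[ 0.903  0.43  -0.   ]
 [ 0.43  -0.903  0.001]
 [ 0.    -0.001 -1.   ]]
```

Emit:
arm_command(plan=[[160, -185, 0, 0, 0, -22, 50], [160, -185, 0, 0, 0, -22, 50], [160, -185, 0, 0, 0, -22, 50], [160, -185, 0, 0, 0, -22, 50], [160, -185, 0, 0, 0, -22, 50]], squeeze=30)

```text
time_s: 0.75
tcp_pos: [344.6, -348.8, 231.2]
tcp_rot: [0.915, 0.403, 0.0, -0.0]
ft_force: [1.1, -0.3, 0.1]
gripper_width: 50.0
```

```bash
python3 - <<'E'
from h import *
P=L2W(-30,98,97)
print(tgt(P+[0,0,110],4.5), bot.read_state()["tcp_pos"])
E
```

```text
(array([ 473.9, -240.9,   24.3]), array([ 1.000e-02, -1.000e-02, -4.702e+01])) [ 344.6187603  -348.760869    231.18090616]
```

Emit:
arm_command(plan=[[220, -112, 10, 0, 0, -22, 50], [220, -112, 10, 0, 0, -22, 50], [220, -112, 10, 0, 0, -22, 50], [220, -112, 10, 0, 0, -22, 50], [220, -112, 10, 0, 0, -22, 50]])

```text
time_s: 1.25
tcp_pos: [410.6, -111.0, 221.4]
tcp_rot: [0.822, 0.57, 0.0, 0.0]
ft_force: [0.4, 0.5, -0.1]
gripper_width: 49.9
```

```bash
python3 - <<'E'
from h import *
P=L2W(-30,98,97)
print(tgt(P+[0,0,110],4.5), bot.read_state()["tcp_pos"])
E
```

```text
(array([283.9, -24.3,  14.4]), array([ 6.000e-02,  1.000e-02, -2.502e+01])) [ 410.63726744 -111.00637189  221.41957126]
```

Emit:
arm_command(plan=[[240, -20, 10, 0, 0, -25, 45], [240, -20, 10, 0, 0, -25, 45], [240, -20, 10, 0, 0, -25, 45], [240, -20, 10, 0, 0, -25, 45], [240, -20, 10, 0, 0, -25, 45]])

```text
time_s: 1.75
tcp_pos: [476.1, 121.4, 211.4]
tcp_rot: [0.678, 0.735, 0.0, 0.0]
ft_force: [-0.3, -0.2, -0.1]
gripper_width: 45.4
```

```bash
python3 - <<'E'
from h import *
P=L2W(-30,98,97)
print(tgt(P+[0,0,80],4.5), bot.read_state()["tcp_pos"])
grab("top","t2.png",(195,125,325,265),4.2)
grab("scene","s2.png",(150,150,450,350),2.6)
E
```

```text
(array([40.9, 14.6, 34.4]), array([ 0.04, -0.01,  0.08])) [476.05979468 121.36763168 211.40395455]
```

View pics/t2.png

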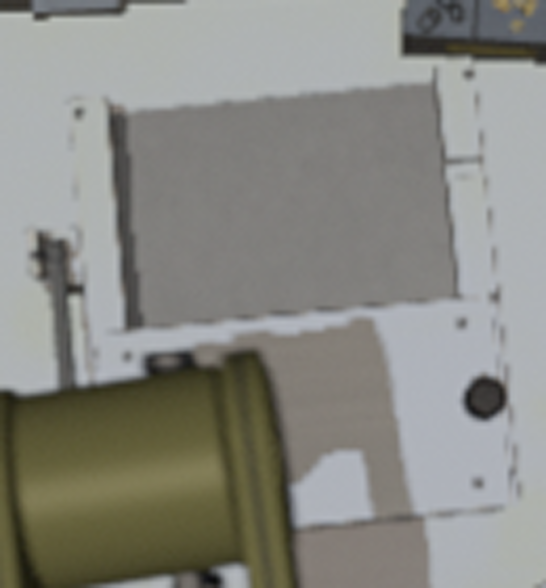

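View pics/s2.png

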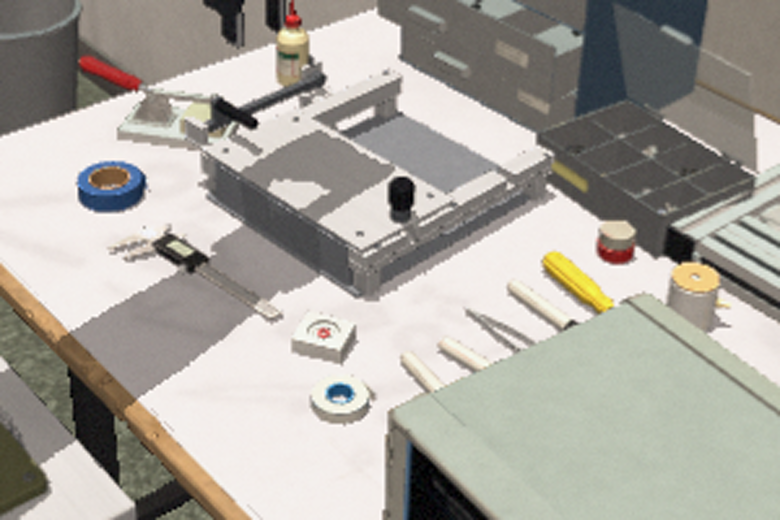

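```bash
python3 - <<'E'
from h import *
f=grab("scene")
t=grab("top")
def S(p): u,v=w2pix(f,p); return ((u+.5-150)*2.6-.5).round(1),((v+.5-150)*2.6-.5).round(1)
for n,l in [("handle mid",(-30,98,97)),("h right end",(-30,76,97)),("h left",(-30,120,97)),("cover FR",(-66,-125,62)),("cover FL",(-66,125,62)),("cover farR",(66,-125,62)),("screw nr",(-50,-105,62)),("screw nl",(-50,105,62)),("rail R far",(220,-130,55)),("knob",(0,-112,91)),("knobtop",(0,-112,105))]:
    print(n,*S(L2W(*l)))
# knob local from top
print(W2L([533.2,-43.8,105]))
E
```

```text
handle mid 245.6 120.3
h right end 258.8 128.2
h left 232.5 112.7
cover FR 364.5 250.3
cover FL 204.6 150.2
cover farR 457.2 199.7
screw nr 362.2 235.2
screw nl 227.9 152.2
rail R far 556.3 154.6
knob 403.9 194.8
knobtop 404.3 183.0
[  -0.59700477 -112.0987225   105.        ]
```

Emit:
arm_command(plan=[[41, 14.5, 35, 0, 0, 0, 45], [41, 14.5, 85, 0, 0, 0, 45], [41, 14.5, 110, 0, 0, 0, 45], [41, 14.5, 134, 0, 0, 0, 45], [41, 14.5, 134, 0, 0, 0, 45]])

```text
time_s: 2.45
tcp_pos: [484.0, 158.7, 73.3]
tcp_rot: [0.68, 0.734, -0.003, -0.002]
ft_force: [-1.3, 0.6, -0.4]
gripper_width: 44.9
```

```bash
python3 - <<'E'
from h import *
P=L2W(-30,98,78)
print(tgt(P,4.5), bot.read_state()["tcp_pos"],bot.read_state()["ft_force"])
grab("scene","s3.png",(150,120,350,270),3.9)
E
```

```text
(array([ 4.4,  3.7, -4.7]), array([-0.47,  0.08, -0.13])) [484.03511041 158.65391086  73.31100802] [-1.34218473  0.63461924 -0.38395014]
```

View pics/s3.png

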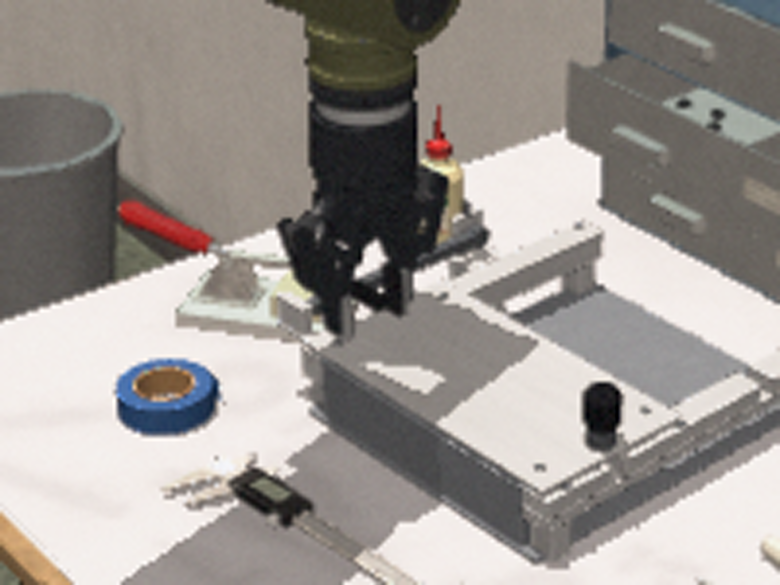

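Emit:
arm_command(plan=[[0, 0, 0, 0, 0, 0, 40], [0, 0, 0, 0, 0, 0, 30]])

```text
time_s: 2.7
tcp_pos: [488.9, 160.5, 79.7]
tcp_rot: [0.679, 0.734, 0.002, 0.001]
ft_force: [0.1, -0.3, 0.0]
gripper_width: 30.0
```

```bash
python3 - <<'E'
from h import *
P=L2W(-30,98,78)
print(tgt(P,4.5), bot.read_state()["tcp_pos"],bot.read_state()["ft_force"])
E
```

```text
(array([ 3. , -1.3,  1.7]), array([ 0.23, -0.03, -0.07])) [488.88186789 160.49704517  79.68523295] [ 0.08163901 -0.32786449  0.04214975]
```

Emit:
arm_command(plan=[[2, 0, 1, 0, 0, 0, 0], [2, 0, 1, 0, 0, 0, 0], [2, 0, 1, 0, 0, 0, 0], [2, 0, 1, 0, 0, 0, 0]])

```text
time_s: 3.1
tcp_pos: [485.3, 162.2, 77.9]
tcp_rot: [0.679, 0.734, -0.003, -0.001]
ft_force: [-11.2, -4.2, 11.3]
gripper_width: 13.2
```

```bash
python3 - <<'E'
from h import *
s=bot.read_state();print(s["tcp_pos"],s["ft_force"],s["gripper_width"],W2L(s["tcp_pos"]))
grab("scene","s4.png",(200,150,330,250),6)
E
```

```text
[485.28498352 162.16889636  77.91005096] [-11.18852284  -4.16847823  11.33894861] 13.18163366293571 [-32.20418188  96.99460936  77.91005096]
```

View pics/s4.png

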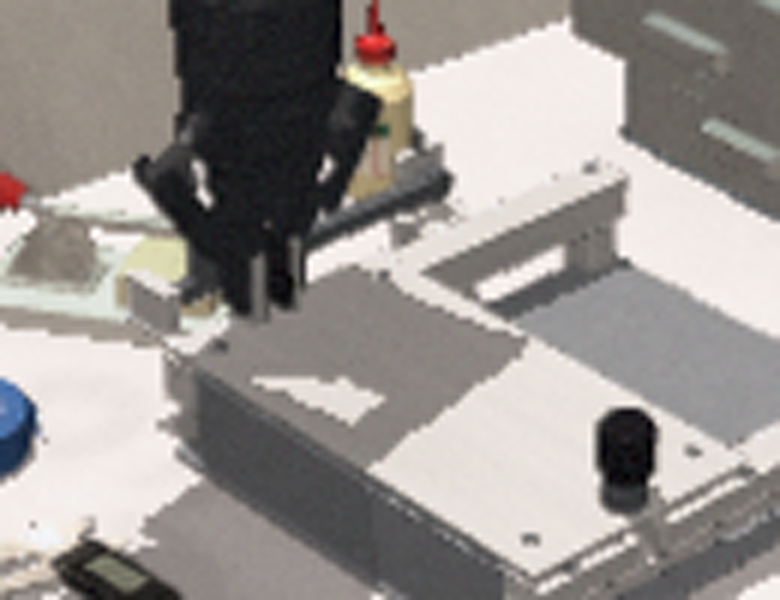

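```bash
python3 - <<'E'
import numpy as np
for p in np.arange(0.1,1.75,.1):
    print(round(p,2),(147.9-150*np.cos(.167+p)).round(1),(-25+150*np.sin(.167+p)).round(1))
E
```

```text
0.1 3.2 14.6
0.2 7.9 28.8
0.3 14.0 42.5
0.4 21.4 55.6
0.5 30.0 67.8
0.6 39.9 79.1
0.7 50.8 89.4
0.8 62.7 98.5
0.9 75.5 106.4
1.0 89.0 112.9
1.1 103.0 118.1
1.2 117.5 121.9
1.3 132.4 124.2
1.4 147.3 125.0
1.5 162.3 124.3
1.6 177.1 122.1
1.7 191.7 118.5
```

Emit:
arm_command(plan=[[0, 1, -7, 0, 0, 0, 0], [0, 3, -15, 0, 0, 0, 0], [0, 8, -29, 0, 0, 0, 0], [0, 14, -43, 0, 0, 0, 0], [0, 21, -56, 0, 0, 0, 0]], squeeze=40)

```text
time_s: 3.65
tcp_pos: [503.9, 163.6, 131.7]
tcp_rot: [0.679, 0.734, -0.005, -0.003]
ft_force: [-13.7, -4.0, 4.5]
gripper_width: 12.5
```

Emit:
arm_command(plan=[[0, 9, -12, 0, 0, 0, 0], [0, 19, -23, 0, 0, 0, 0], [0, 29, -34, 0, 0, 0, 0], [0, 41, -43, 0, 0, 0, 0], [0, 54, -51, 0, 0, 0, 0]])

```text
time_s: 4.15
tcp_pos: [561.5, 168.1, 188.3]
tcp_rot: [0.679, 0.734, -0.001, 0.0]
ft_force: [-6.8, -5.3, 9.3]
gripper_width: 12.5
```

Emit:
arm_command(plan=[[0, 13, -6, 0, 0, 0, 0], [0, 27, -11, 0, 0, 0, 0], [0, 41, -14, 0, 0, 0, 0], [0, 56, -16, 0, 0, 0, 0], [0, 71, -17, 0, 0, 0, 0]])

```text
time_s: 4.65
tcp_pos: [633.7, 173.4, 203.6]
tcp_rot: [0.679, 0.734, 0.0, 0.001]
ft_force: [-3.5, -2.4, 8.5]
gripper_width: 12.7
```

```bash
python3 - <<'E'
from h import *
s=bot.read_state();print(W2L(s["tcp_pos"])-[-32.2,97,77.9],s["ft_force"])
E
```

```text
[148.7928086   -0.45631177 125.68485206] [-3.52908811 -2.42176258  8.52312696]
```

Now φ ≈ 1.4, so I'll continue to 1.62 and a touch past.

Emit:
arm_command(plan=[[0, 12, 1, 0, 0, 0, 0], [0, 22, 2, 0, 0, 0, 0], [0, 30, 3, 0, 0, 0, 0], [0, 35, 4, 0, 0, 0, 0], [0, 35, 4, 0, 0, 0, 0]])

```text
time_s: 5.15
tcp_pos: [665.2, 176.0, 198.6]
tcp_rot: [0.679, 0.734, -0.003, -0.002]
ft_force: [-15.9, -6.3, 13.3]
gripper_width: 12.8
```

```bash
python3 - <<'E'
from h import *
s=bot.read_state();print(W2L(s["tcp_pos"])-[-32.2,97,77.9],s["ft_force"])
E
```

```text
[180.4790561   -0.33999172 120.74329957] [-15.90701043  -6.25749286  13.34592047]
```

Emit:
arm_command(plan=[[0, 0, 0, 0, 0, 0, 45], [0, 0, 0, 0, 0, 0, 45], [0, 0, -30, 0, 0, 0, 45], [0, 0, -70, 0, 0, 0, 45], [0, 0, -70, 0, 0, 0, 45]])

```text
time_s: 5.65
tcp_pos: [670.6, 178.0, 273.8]
tcp_rot: [0.679, 0.734, 0.005, 0.003]
ft_force: [0.8, 0.3, 1.1]
gripper_width: 45.3
```

```bash
python3 - <<'E'
from h import *
print(tgt(L2W(-1,-112,180),4.5))
grab("scene","s5.png",(150,100,450,300),2.6)
E
```

```text
(array([-210.4, -155.9,   91.5]), array([ 0.71, -0.11,  0.01]))
```

View pics/s5.png

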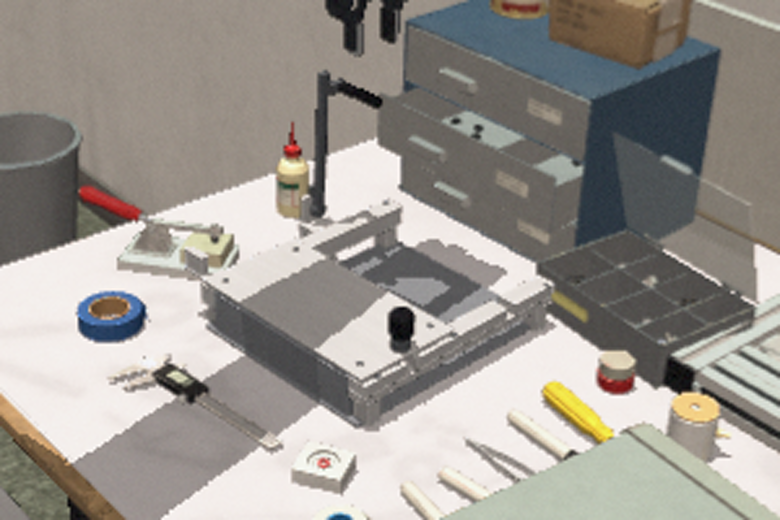

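Emit:
arm_command(plan=[[-210, -156, 0, 0, 0, 0, 45], [-210, -156, 20, 0, 0, 0, 45], [-210, -156, 50, 0, 0, 0, 45], [-210, -156, 90, 0, 0, 0, 45], [-210, -156, 90, 0, 0, 0, 45]])

```text
time_s: 6.2
tcp_pos: [542.8, -21.0, 193.1]
tcp_rot: [0.679, 0.734, 0.0, 0.0]
ft_force: [-0.1, -0.9, 0.3]
gripper_width: 44.8
```

Emit:
arm_command(plan=[[0, 0, 0, 0, 0, 0, 50], [0, 0, 0, 0, 0, 0, 50]])

```text
time_s: 6.4
tcp_pos: [542.9, -20.3, 192.8]
tcp_rot: [0.68, 0.734, -0.0, -0.001]
ft_force: [0.7, 0.0, 0.5]
gripper_width: 50.0
```

```bash
python3 - <<'E'
from h import *
print(bot.read_state()["tcp_pos"])
print(tgt(L2W(-1,-112,72),4.5))
f=grab("scene","s6.png",(200,100,400,250),3.9)
E
```

```text
[542.85357515 -20.25400847 192.76522155]
(array([-22.8, -11.6, 120.8]), array([-0.13, -0.07, -0.11]))
```

View pics/s6.png

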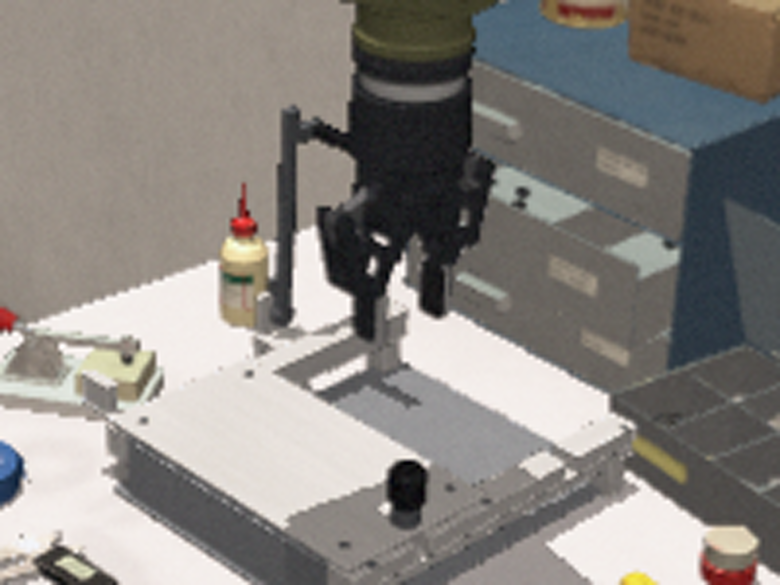

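Emit:
arm_command(plan=[[-23, -12, 40, 0, 0, 0, 50], [-23, -12, 80, 0, 0, 0, 50], [-23, -12, 110, 0, 0, 0, 50], [-23, -12, 120, 0, 0, 0, 50], [-23, -12, 120, 0, 0, 0, 50]])

```text
time_s: 6.95
tcp_pos: [534.0, -42.9, 74.1]
tcp_rot: [0.678, 0.735, -0.0, -0.001]
ft_force: [-0.4, 0.6, -0.1]
gripper_width: 49.8
```

Emit:
arm_command(plan=[[0, 0, 0, 0, 0, 0, 50], [0, 0, 0, 0, 0, 0, 50]])

```text
time_s: 7.15
tcp_pos: [535.9, -43.8, 77.3]
tcp_rot: [0.679, 0.734, 0.001, 0.002]
ft_force: [-1.3, 0.2, 0.1]
gripper_width: 50.2
```

```bash
python3 - <<'E'
from h import *
print(bot.read_state()["tcp_pos"],bot.read_state()["ft_force"])
print(tgt(L2W(-1,-112,72),4.5))
f=grab("scene","s7.png",(250,170,370,260),6.5)
E
```

```text
[535.88140238 -43.81886212  77.33614317] [-1.34770034  0.16888408  0.13121704]
(array([ 0.3, -3.1,  5.3]), array([0.25, 0.06, 0.02]))
```

View pics/s7.png

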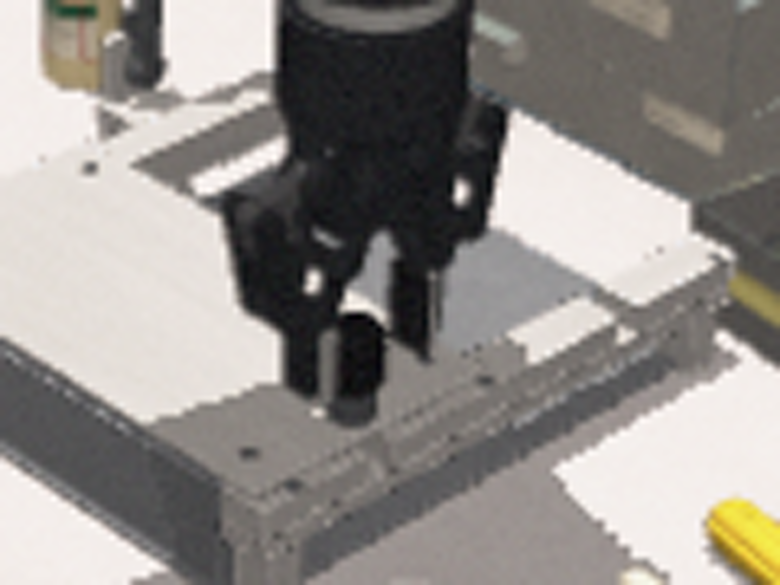

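Emit:
arm_command(plan=[[0, -4, 3, 0, 0, 0, 50], [0, -4, 3, 0, 0, 0, 36], [0, -4, 3, 0, 0, 0, 0], [0, -4, 3, 0, 0, 0, 0], [0, -4, 3, 0, 0, 0, 0]], squeeze=60)

```text
time_s: 7.7
tcp_pos: [530.7, -44.2, 72.4]
tcp_rot: [0.679, 0.734, 0.001, 0.001]
ft_force: [4.4, 0.3, 0.5]
gripper_width: 24.1
```

```bash
python3 - <<'E'
from h import *
s=bot.read_state()
print(s["tcp_pos"],s["ft_force"],s["gripper_width"],W2L(s["tcp_pos"]))
f=grab("scene","s8.png",(250,170,370,260),6.5)
E
```

```text
[530.67810089 -44.17892729  72.35726947] [4.38155026 0.28830947 0.47309092] 24.101195194039967 [  -3.14086    -112.27861575   72.35726947]
```

View pics/s8.png

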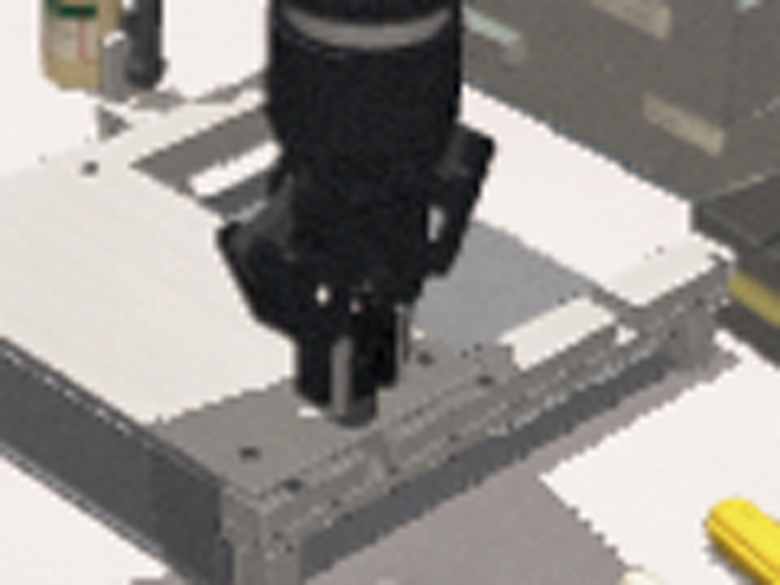

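Emit:
arm_command(plan=[[0, 0, -5, 0, 0, 0, 0], [0, 0, -10, 0, 0, 0, 0], [0, 0, -12, 0, 0, 0, 0], [0, 0, -12, 0, 0, 0, 0]])

```text
time_s: 8.15
tcp_pos: [530.5, -44.1, 82.8]
tcp_rot: [0.679, 0.734, 0.001, 0.001]
ft_force: [9.0, 1.1, -10.2]
gripper_width: 24.9
```

```bash
sed -i 's/O=np.array(\[525.,68.,0\])/O=np.array([522.5,67.8,0])/' h.py; python3 - <<'E'
from h import *
s=bot.read_state()
print(s["tcp_pos"],s["ft_force"],s["gripper_width"],W2L(s["tcp_pos"]))
E
```

```text
[530.52844601 -44.12807384  82.83103597] [  8.97635246   1.07451038 -10.17602723] 24.913211855766114 [  -0.77807847 -112.21294156   82.83103597]
```

Emit:
arm_command(plan=[[0, 5, -1, 0, 0, 0, 0], [0, 14, -1, 0, 0, 0, 0], [0, 28, -1, 0, 0, 0, 0], [0, 43, -1, 0, 0, 0, 0], [0, 58, -1, 0, 0, 0, 0]])

```text
time_s: 8.65
tcp_pos: [585.6, -39.9, 81.9]
tcp_rot: [0.679, 0.734, -0.003, -0.003]
ft_force: [-3.5, -3.0, -8.6]
gripper_width: 24.6
```

```bash
python3 - <<'E'
from h import *
s=bot.read_state()
print(s["tcp_pos"],s["ft_force"],s["gripper_width"],W2L(s["tcp_pos"]))
f=grab("scene","s9.png",(150,100,450,300),2.6)
E
```

```text
[585.61409047 -39.90109392  81.92884742] [-3.50201712 -3.00607034 -8.61716364] 24.592376988028736 [  54.46940036 -112.32096185   81.92884742]
```

View pics/s9.png

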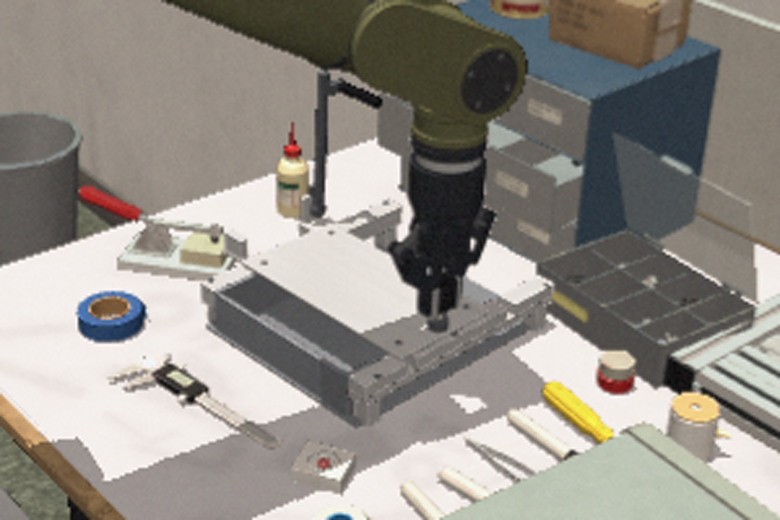

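Emit:
arm_command(plan=[[0, 15, -1, 0, 0, 0, 0], [0, 30, -1, 0, 0, 0, 0], [0, 45, -1, 0, 0, 0, 0], [0, 60, -1, 0, 0, 0, 0], [0, 72, -1, 0, 0, 0, 0]])

```text
time_s: 9.2
tcp_pos: [658.0, -34.4, 83.2]
tcp_rot: [0.679, 0.734, -0.002, -0.002]
ft_force: [-3.2, -4.4, -11.1]
gripper_width: 24.6
```

```bash
python3 - <<'E'
from h import *
s=bot.read_state()
print(s["tcp_pos"],s["ft_force"],s["gripper_width"],W2L(s["tcp_pos"]))
E
```

```text
[657.95339062 -34.41989498  83.19803785] [ -3.21962347  -4.42265987 -11.08337032] 24.647838136986813 [ 127.0157525  -112.53233569   83.19803785]
```

Emit:
arm_command(plan=[[0, 10, 0, 0, 0, 0, 0], [0, 18, 0, 0, 0, 0, 0], [0, 23, 0, 0, 0, 0, 0], [0, 26, 0, 0, 0, 0, 0], [0, 26, 0, 0, 0, 0, 0]])

```text
time_s: 9.7
tcp_pos: [680.8, -32.6, 82.8]
tcp_rot: [0.679, 0.734, -0.005, -0.004]
ft_force: [-12.9, -6.1, -10.0]
gripper_width: 24.2
```

```bash
python3 - <<'E'
from h import *
s=bot.read_state()
print(s["tcp_pos"],s["ft_force"],s["gripper_width"],W2L(s["tcp_pos"]))
E
```

```text
[680.76171586 -32.60971523  82.76205462] [-12.89772362  -6.13910153 -10.02014409] 24.207822626110264 [ 149.89579234 -112.5172567    82.76205462]
```

At the stop. I'll lower the pin while pressing lightly forward, then release and look.

Emit:
arm_command(plan=[[0, 0, 5, 0, 0, 0, 0], [0, 0, 11, 0, 0, 0, 0], [0, 0, 11, 0, 0, 0, 50], [0, 0, 11, 0, 0, 0, 50], [0, 0, -20, 0, 0, 0, 60]])

```text
time_s: 10.2
tcp_pos: [684.5, -31.0, 104.2]
tcp_rot: [0.679, 0.734, -0.0, -0.002]
ft_force: [-0.3, 0.2, -1.2]
gripper_width: 60.1
```

Emit:
arm_command(plan=[[0, 0, -50, 0, 0, 0, 60], [0, -40, -100, 0, 0, 0, 60], [-45, -70, -100, 0, 0, 0, 60], [-95, -90, -100, 0, 0, 0, 60], [-140, -110, -100, 0, 0, 0, 60]])

```text
time_s: 10.7
tcp_pos: [592.9, -168.9, 211.3]
tcp_rot: [0.678, 0.735, 0.003, 0.005]
ft_force: [0.2, -0.1, 0.3]
gripper_width: 60.3
```

```bash
python3 - <<'E'
from h import *
s=bot.read_state()
print(s["tcp_pos"],s["ft_force"])
f=grab("scene","s10.png",(150,100,450,300),2.6)
g=grab("top","t10.png",(195,125,425,285),3.4)
import pickle;pickle.dump((g,f),open("f1.pkl","wb"))
for h in(91,83): u=w2pix(f,L2W(150,-112,h)); print(h,(u+.5-[150,100])*2.6-.5)
E
```

```text
[ 592.8763984  -168.87055164  211.32801609] [ 0.17767605 -0.13051398  0.29417487]
91 [502.24203529 273.20731305]
83 [501.72197099 279.63949517]
```

View pics/s10.png

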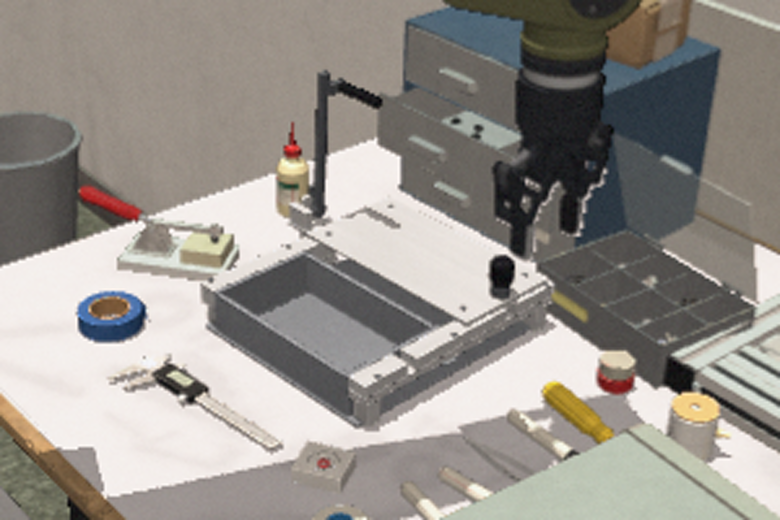

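View pics/t10.png

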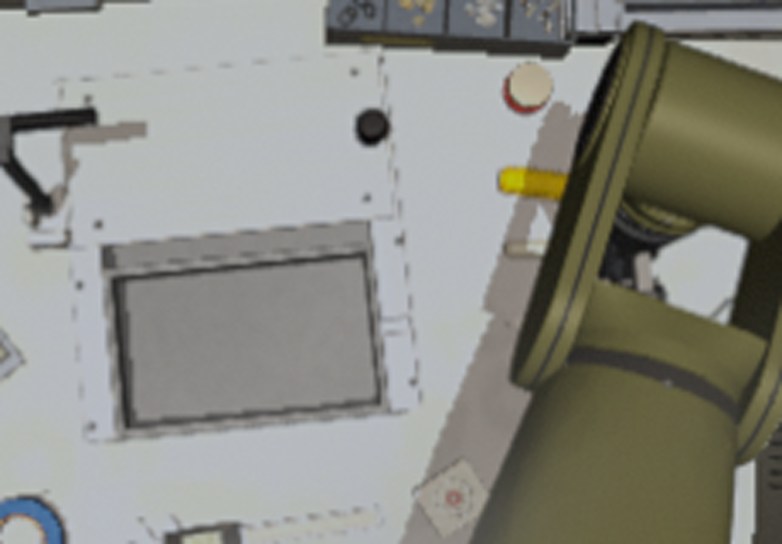

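```bash
python3 - <<'E'
from h import *
import pickle
f,s=pickle.load(open("f0.pkl","rb"))
def tri(pt,ps):
    c1,d1=ray(f,*pt);c2,d2=ray(s,*ps);d1/=np.linalg.norm(d1);d2/=np.linalg.norm(d2)
    A=np.array([d1,-d2]).T;t=np.linalg.lstsq(A,c2-c1,rcond=None)[0];a=c1+t[0]*d1;b=c2+t[1]*d2;return (a+b)/2,np.linalg.norm(a-b)
print(tri((417.5,322),(150+392/2.6,150+410/2.6)))
print(tri((420,213),(150+645/2.6,150+297/2.6)))
# items
m={"m2":((441.4,-161),(424.7,-286.2)),"m1":((482.6,-166.3),(496.4,-292.4)),"m0":((596.4,-143),(594.2,-269.2)),"tw":((536.9,-142.1),(545,-264)),"dr":((653.2,-139.4),(627.9,-306))}
for k,(a,b) in m.items():
    a,b=np.array(a),np.array(b);u=(a-b)/np.linalg.norm(a-b);print(k,((a+b)/2).round(1),np.linalg.norm(a-b).round(1),"jaw",np.degrees(np.arctan2(u[1],u[0])).round(1)-90,u.round(3))
E
```

```text
(array([ 283.10920478, -303.53918663,  130.75675909]), np.float64(23.42756055237431))
(array([ 549.12866657, -325.45325867,  123.98846785]), np.float64(23.382167233139498))
m2 [ 433.  -223.6] 126.3 jaw -7.599999999999994 [0.132 0.991]
m1 [ 489.5 -229.4] 126.9 jaw 6.200000000000003 [-0.109  0.994]
m0 [ 595.3 -206.1] 126.2 jaw -1.0 [0.017 1.   ]
tw [ 541. -203.] 122.2 jaw 3.799999999999997 [-0.066  0.998]
dr [ 640.6 -222.7] 168.5 jaw -8.599999999999994 [0.15  0.989]
```

```bash
python3 - <<'E'
from h import *
print(tgt([429.4,-235.5,90],-7.6))
E
```

```text
(array([ -50.4, -167.2,  119.1]), array([ 0.45,  0.18, 11.77]))
```

Emit:
arm_command(plan=[[-15, -45, 0, 0, 0, 3, 45], [-30, -90, 30, 0, 0, 6, 45], [-40, -130, 70, 0, 0, 9, 45], [-50, -167, 110, 0, 0, 12, 45], [-50, -167, 119, 0, 0, 12, 45]])

```text
time_s: 11.3
tcp_pos: [427.4, -230.9, 86.5]
tcp_rot: [0.753, 0.658, 0.001, 0.001]
ft_force: [-0.1, -0.6, -0.1]
gripper_width: 44.9
```

Emit:
arm_command(plan=[[0, 0, 0, 0, 0, 0, 45], [0, 0, 0, 0, 0, 0, 45]])

```text
time_s: 11.5
tcp_pos: [430.6, -231.4, 89.1]
tcp_rot: [0.752, 0.659, 0.001, 0.002]
ft_force: [-0.1, 0.0, 0.3]
gripper_width: 45.2
```

```bash
python3 - <<'E'
from h import *
print(tgt([429.4,-235.5,5],-7.6))
grab("top","t11.png",(320,140,440,300),3.7)
grab("scene","s11.png",(250,190,450,340),3.9)
E
```

```text
(array([-4.1, -1.1, 84.1]), array([0.26, 0.07, 0.09]))
```

View pics/t11.png

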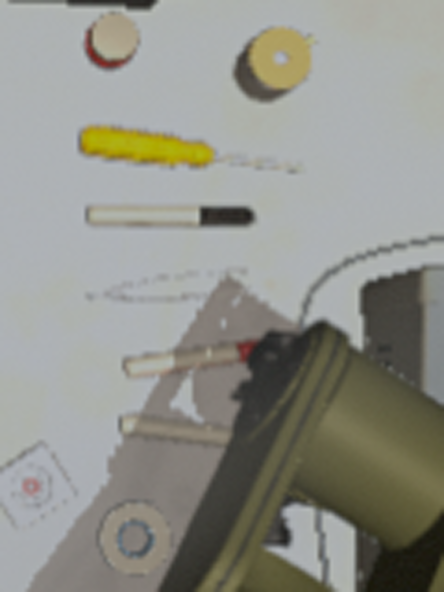

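View pics/s11.png

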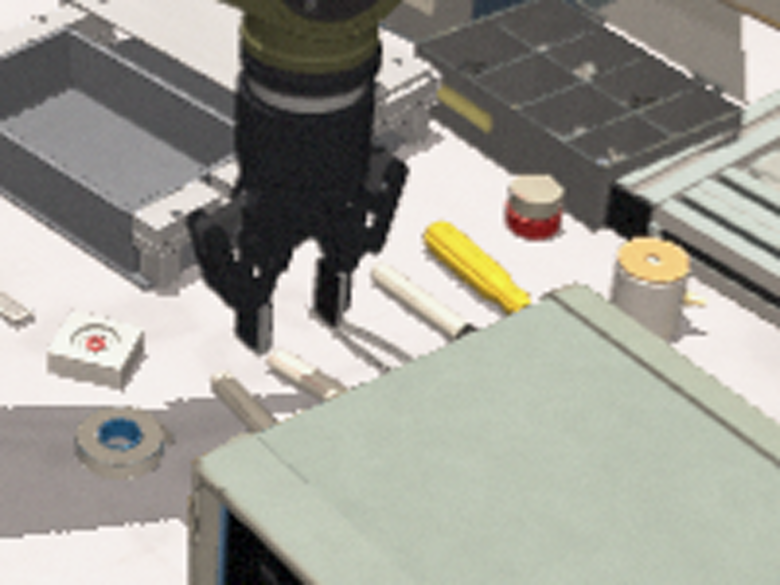

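Emit:
arm_command(plan=[[-4, -1, 30, 0, 0, 0, 45], [-4, -1, 55, 0, 0, 0, 45], [-4, -1, 72, 0, 0, 0, 45], [-4, -1, 82, 0, 0, 0, 45], [-4, -1, 84, 0, 0, 0, 45]])

```text
time_s: 12.1
tcp_pos: [427.9, -234.7, 2.9]
tcp_rot: [0.752, 0.66, 0.0, 0.0]
ft_force: [-0.2, -0.7, -0.6]
gripper_width: 45.1
```

Emit:
arm_command(plan=[[0, 0, 0, 0, 0, 0, 40], [0, 0, 0, 0, 0, 0, 0], [0, 0, 0, 0, 0, 0, 0], [0, 0, 0, 0, 0, 0, 0]], squeeze=30)

```text
time_s: 12.5
tcp_pos: [427.9, -235.5, 4.1]
tcp_rot: [0.752, 0.659, 0.0, 0.001]
ft_force: [0.6, 0.1, 3.1]
gripper_width: 14.3
```

```bash
python3 - <<'E'
from h import *
s=bot.read_state(); print(s["ft_force"])
print(tgt([429.4,-235.5,5],-7.6))
grab("scene","s12.png",(250,190,450,340),3.9)
E
```

```text
[0.64561567 0.05451766 3.12827198]
(array([ 0.2,  1.5, -0.9]), array([0.15, 0.07, 0.08]))
```

View pics/s12.png

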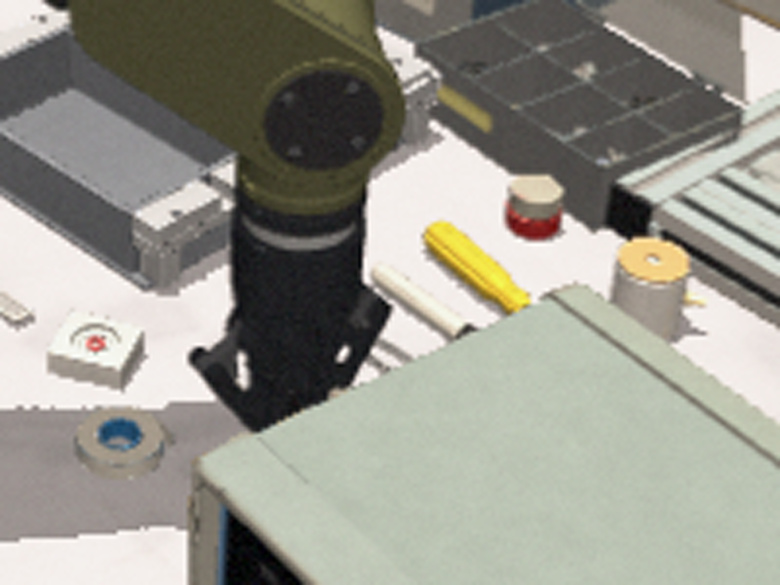

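Emit:
arm_command(plan=[[0, 0, -20, 0, 0, 0, 0], [0, 0, -60, 0, 0, 0, 0], [0, 0, -110, 0, 0, 0, 0], [0, 0, -110, 0, 0, 0, 0]])

```text
time_s: 12.95
tcp_pos: [430.9, -237.7, 120.5]
tcp_rot: [0.752, 0.659, 0.002, 0.007]
ft_force: [-0.0, 0.9, 1.3]
gripper_width: 14.5
```

```bash
python3 - <<'E'
from h import *
s=bot.read_state(); print(s["gripper_width"])
print(L2W(34,-48,100),tgt(L2W(34,-48,100),4.5))
E
```

```text
14.465619649591194
[560.16122594  22.61557724 100.        ] (array([275.1,  93.9,  19.9]), array([  0.68,   0.46, -12.01]))
```

Emit:
arm_command(plan=[[45, 15, 0, 0, 0, -2, 0], [90, 30, 0, 0, 0, -4, 0], [137, 46, 0, 0, 0, -6, 0], [184, 62, 0, 0, 0, -9, 0], [230, 78, 8, 0, 0, -12, 0]])

```text
time_s: 13.45
tcp_pos: [535.5, -15.2, 105.5]
tcp_rot: [0.678, 0.735, 0.001, 0.001]
ft_force: [1.4, -0.4, -1.1]
gripper_width: 14.2
```

Emit:
arm_command(plan=[[35, 13, 5, 0, 0, 0, 0], [43, 18, 10, 0, 0, 0, 0], [43, 18, 12, 0, 0, 0, 0], [43, 18, 12, 0, 0, 0, 0]])

```text
time_s: 13.85
tcp_pos: [548.0, 26.5, 91.8]
tcp_rot: [0.679, 0.734, -0.001, -0.0]
ft_force: [0.9, 0.6, -0.1]
gripper_width: 14.7
```

```bash
python3 - <<'E'
from h import *
s=bot.read_state(); print(s["gripper_width"])
print(tgt(L2W(34,-48,11),4.5))
grab("scene","s13.png",(200,150,400,300),3.9)
E
```

```text
14.668510991091274
(array([-4.8, 12. , 80.8]), array([-0.1 ,  0.02, -0.03]))
```

View pics/s13.png

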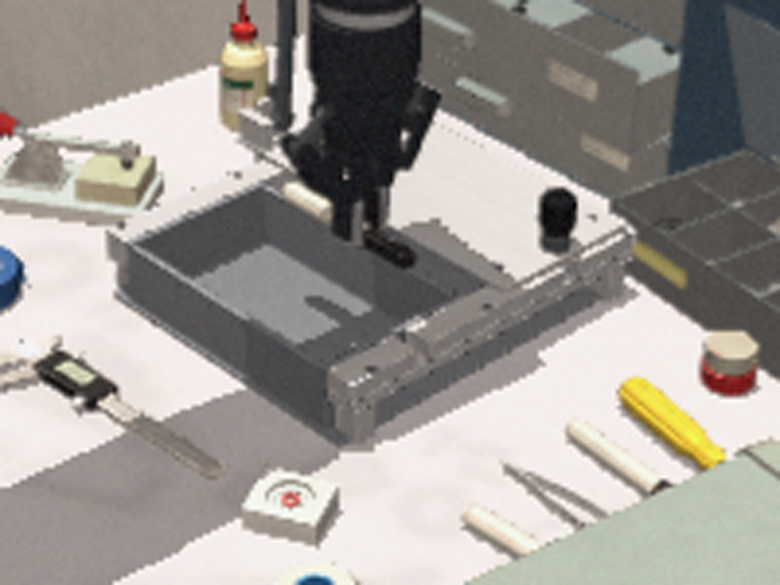

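Emit:
arm_command(plan=[[-5, 12, 10, 0, 0, 0, 0], [-5, 12, 30, 0, 0, 0, 0], [-5, 12, 50, 0, 0, 0, 0], [-5, 12, 68, 0, 0, 0, 0], [-5, 12, 75, 0, 0, 0, 0]])

```text
time_s: 14.4
tcp_pos: [559.5, 21.7, 15.9]
tcp_rot: [0.68, 0.733, -0.001, -0.001]
ft_force: [-0.5, -0.4, -0.5]
gripper_width: 14.1
```

Emit:
arm_command(plan=[[0, 0, 3, 0, 0, 0, 0], [0, 0, 5, 0, 0, 0, 0], [0, 0, 5, 0, 0, 0, 0]])

```text
time_s: 14.7
tcp_pos: [561.4, 22.6, 13.6]
tcp_rot: [0.679, 0.734, -0.0, 0.0]
ft_force: [-3.0, -2.2, 1.2]
gripper_width: 14.2
```

```bash
python3 - <<'E'
from h import *
s=bot.read_state(); print(s["gripper_width"],s["ft_force"])
print(tgt(L2W(34,-48,11),4.5))
E
```

```text
14.158918610334485 [-3.0029992  -2.23967514  1.20123212]
(array([ 0.1, -1.3,  2.6]), array([ 0.02,  0.04, -0.04]))
```

Emit:
arm_command(plan=[[0, -1, 3, 0, 0, 0, 14], [0, -1, 3, 0, 0, 0, 22], [0, -1, 3, 0, 0, 0, 22], [0, -1, -25, 0, 0, 0, 22], [0, -1, -70, 0, 0, 0, 30]])

```text
time_s: 15.2
tcp_pos: [557.9, 23.4, 81.1]
tcp_rot: [0.679, 0.734, -0.002, -0.002]
ft_force: [1.0, 0.6, 0.0]
gripper_width: 29.8
```

```bash
python3 - <<'E'
from h import *
s=bot.read_state(); print(s["gripper_width"],s["ft_force"])
g=np.array([487.5,-229.4])+12*np.array([-.109,.994])
print(tgt([*g,120],6.2))
grab("scene","s14.png",(200,150,400,300),3.9)
E
```

```text
29.77916093884851 [0.9870225  0.63988149 0.02759761]
(array([-234.5,  -90.5,  -38.7]), array([-0.29, -0.06, -1.72]))
```

View pics/s14.png

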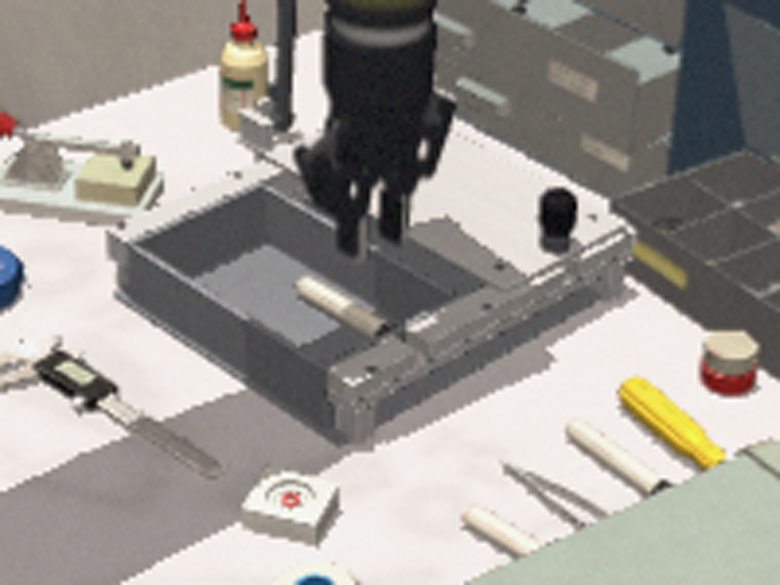

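Emit:
arm_command(plan=[[-30, -12, -30, 0, 0, 0, 45], [-75, -29, -30, 0, 0, 0, 45], [-121, -46, -30, 0, 0, 0, 45], [-167, -64, -30, 0, 0, -1, 45], [-213, -81, -30, 0, 0, -2, 45]])

```text
time_s: 15.75
tcp_pos: [496.2, -197.3, 113.9]
tcp_rot: [0.665, 0.746, 0.001, 0.002]
ft_force: [0.5, 0.4, -0.4]
gripper_width: 45.1
```

Emit:
arm_command(plan=[[-22, -9, 0, 0, 0, 0, 45], [-22, -9, 0, 0, 0, 0, 45], [-22, -9, 0, 0, 0, 0, 45]])

```text
time_s: 16.05
tcp_pos: [490.0, -218.6, 113.3]
tcp_rot: [0.666, 0.746, 0.0, 0.001]
ft_force: [0.4, 0.6, 0.1]
gripper_width: 44.7
```

```bash
python3 - <<'E'
from h import *
s=bot.read_state(); print(s["gripper_width"],s["ft_force"])
g=np.array([487.5,-229.4])+12*np.array([-.109,.994])
print(tgt([*g,5],6.2))
grab("top","t15.png",(200,130,440,310),3.3)
grab("scene","s15.png",(250,190,450,340),3.9)
E
```

```text
44.70689414974936 [0.42659718 0.63643922 0.06902849]
(array([  1.5,  -3.9, 108.2]), array([0.09, 0.02, 0.22]))
```

View pics/t15.png

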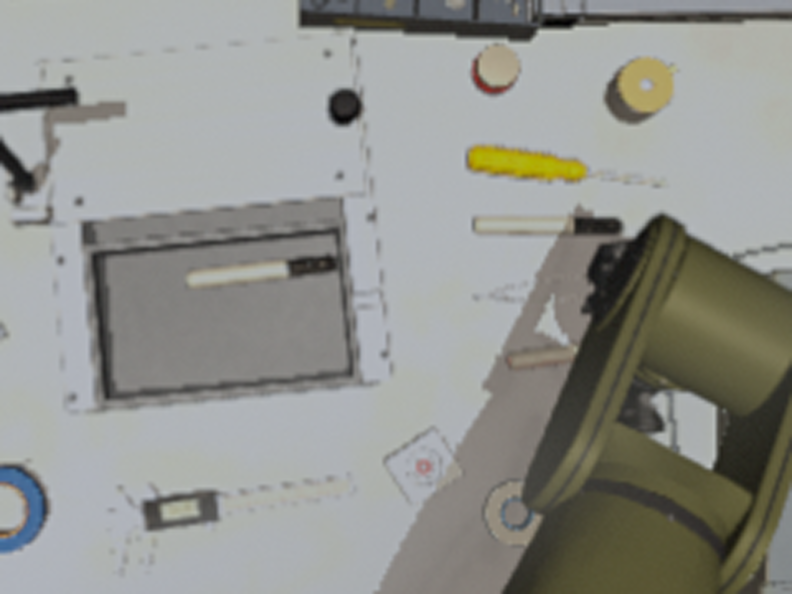

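View pics/s15.png

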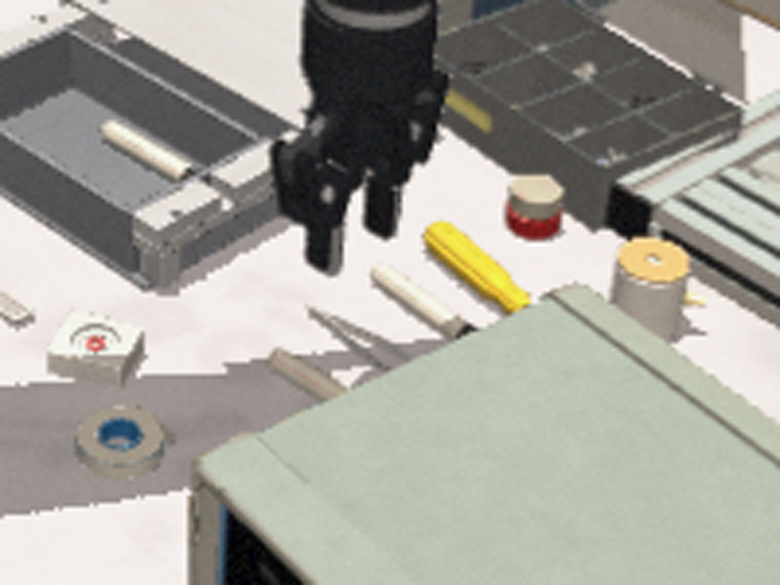

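Emit:
arm_command(plan=[[1, -4, 35, 0, 0, 0, 45], [1, -4, 70, 0, 0, 0, 45], [1, -4, 95, 0, 0, 0, 45], [1, -4, 106, 0, 0, 0, 45], [1, -4, 108, 0, 0, 0, 45]])

```text
time_s: 16.65
tcp_pos: [485.0, -216.3, 3.3]
tcp_rot: [0.665, 0.747, -0.0, -0.001]
ft_force: [-0.5, -0.3, -0.4]
gripper_width: 45.3
```

Emit:
arm_command(plan=[[0, 0, 0, 0, 0, 0, 40], [0, 0, 0, 0, 0, 0, 0], [0, 0, 0, 0, 0, 0, 0], [0, 0, 0, 0, 0, 0, 0]])

```text
time_s: 17.05
tcp_pos: [486.9, -218.5, 6.5]
tcp_rot: [0.666, 0.746, 0.0, 0.002]
ft_force: [-0.4, 0.8, 4.8]
gripper_width: 14.1
```

```bash
python3 - <<'E'
from h import *
s=bot.read_state(); print(s["tcp_pos"],s["gripper_width"],s["ft_force"])
import pickle
g=grab("top")
A=lambda p,z: pix2w(g,(p[0]+.5)/3.3-.5+200,(p[1]+.5)/3.3-.5+130,z)
print(W2L(A((188,280),13)),W2L(A((336,264),13)))
E
```

```text
[ 486.92458814 -218.52581153    6.49188934] 14.12739494829675 [-0.40833641  0.78957713  4.77207784]
[35.67311044 25.79723938 13.        ] [ 36.36949218 -97.70311431  13.        ]
```

Emit:
arm_command(plan=[[0, 0, -20, 0, 0, 0, 0], [0, 0, -60, 0, 0, 0, 0], [20, 0, -100, 0, 0, 0, 0], [60, 0, -110, 0, 0, 0, 0], [105, 0, -110, 0, 0, 0, 0]])

```text
time_s: 17.6
tcp_pos: [475.5, -113.9, 118.2]
tcp_rot: [0.667, 0.745, 0.001, 0.003]
ft_force: [1.1, 0.5, -0.7]
gripper_width: 13.9
```

```bash
python3 - <<'E'
from h import *
s=bot.read_state(); print(s["gripper_width"])
print(tgt(L2W(15,48,90),4.5))
E
```

```text
13.936913728750477
(array([223. ,  83.1,  28.1]), array([0.35, 0.16, 1.84]))
```

Emit:
arm_command(plan=[[45, 17, 0, 0, 0, 1, 0], [92, 34, 0, 0, 0, 2, 0], [138, 51, 0, 0, 0, 2, 0], [185, 68, 10, 0, 0, 2, 0], [220, 83, 25, 0, 0, 2, 0]])

```text
time_s: 18.1
tcp_pos: [532.3, 117.1, 90.9]
tcp_rot: [0.678, 0.735, 0.001, 0.001]
ft_force: [0.9, -0.5, -0.2]
gripper_width: 13.7
```

Emit:
arm_command(plan=[[0, 0, 0, 0, 0, 0, 0], [0, 0, 0, 0, 0, 0, 0], [0, 0, 0, 0, 0, 0, 0]])

```text
time_s: 18.4
tcp_pos: [531.2, 113.8, 89.9]
tcp_rot: [0.679, 0.734, -0.0, 0.0]
ft_force: [0.0, -0.9, 0.3]
gripper_width: 13.8
```

```bash
python3 - <<'E'
from h import *
s=bot.read_state(); print(s["gripper_width"])
print(tgt(L2W(15,48,13),4.5))
grab("scene","s16.png",(200,150,400,300),3.9)
E
```

```text
13.790059547023354
(array([ 2.9,  2.7, 76.9]), array([ 0.01,  0.02, -0.05]))
```

View pics/s16.png

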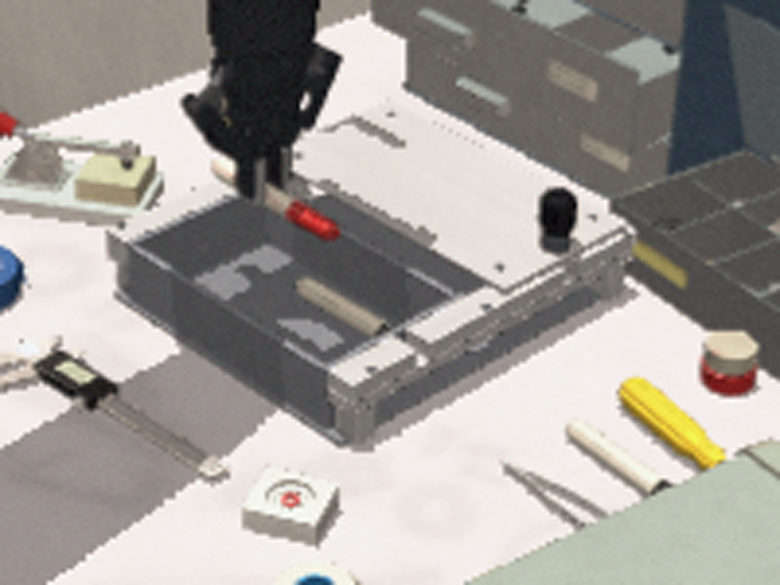

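Emit:
arm_command(plan=[[3, 3, 20, 0, 0, 0, 0], [3, 3, 45, 0, 0, 0, 0], [3, 3, 65, 0, 0, 0, 0], [3, 3, 75, 0, 0, 0, 0], [3, 3, 77, 0, 0, 0, 0]])

```text
time_s: 18.95
tcp_pos: [533.2, 116.7, 11.7]
tcp_rot: [0.679, 0.734, -0.001, -0.001]
ft_force: [-0.5, 0.2, -0.4]
gripper_width: 14.2
```

```bash
python3 - <<'E'
from h import *
s=bot.read_state(); print(s["gripper_width"],s["ft_force"])
print(tgt(L2W(15,48,12),4.5))
E
```

```text
14.17218741645031 [-0.50884733  0.15826768 -0.36219643]
(array([ 0.1,  0.5, -0.3]), array([-0.12,  0.01, -0.11]))
```

Emit:
arm_command(plan=[[0, 0, 0, 0, 0, 0, 14], [0, 0, 1, 0, 0, 0, 22], [0, 0, 1, 0, 0, 0, 22], [0, 0, -25, 0, 0, 0, 22], [0, 0, -70, 0, 0, 0, 30]])

```text
time_s: 19.45
tcp_pos: [531.2, 117.4, 80.4]
tcp_rot: [0.679, 0.734, -0.003, -0.002]
ft_force: [0.1, 0.4, 0.9]
gripper_width: 30.2
```

```bash
python3 - <<'E'
from h import *
g=np.array([593.3,-206.1])-12*np.array([.017,1])
print(tgt([*g,110],-1))
grab("scene","s17.png",(200,150,400,300),3.9)
E
```

```text
(array([-339.3,   35.2,  -29.8]), array([-0.42,  0.04,  5.49]))
```

View pics/s17.png

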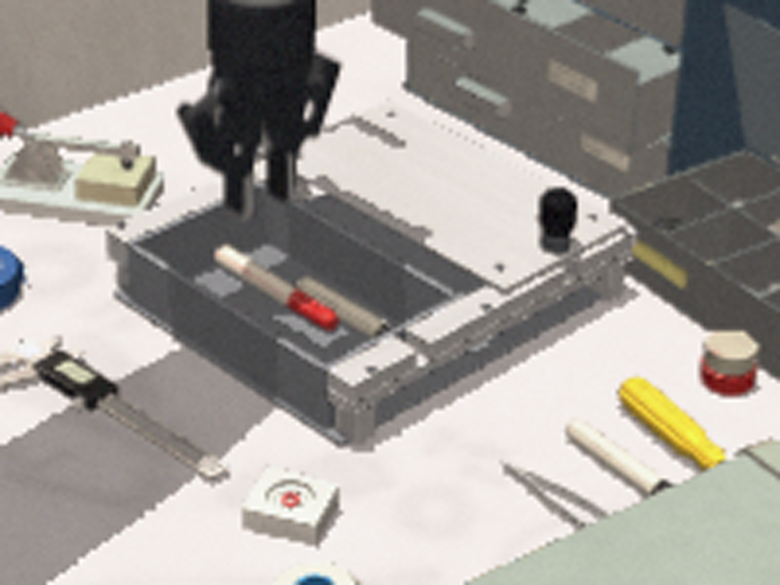

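Emit:
arm_command(plan=[[-40, 4, -30, 0, 0, 1, 45], [-88, 9, -40, 0, 0, 2, 45], [-136, 14, -40, 0, 0, 3, 45], [-184, 19, -40, 0, 0, 4, 45], [-232, 24, -40, 0, 0, 5.5, 45]])

```text
time_s: 20.0
tcp_pos: [576.8, -113.7, 124.0]
tcp_rot: [0.714, 0.701, 0.001, 0.001]
ft_force: [1.0, 0.3, 0.0]
gripper_width: 44.8
```

Emit:
arm_command(plan=[[-45, 5, 0, 0, 0, 0, 45], [-90, 10, 0, 0, 0, 0, 45], [-105, 11, 0, 0, 0, 0, 45], [-105, 11, 0, 0, 0, 0, 45], [-105, 11, 0, 0, 0, 0, 45]])

```text
time_s: 20.5
tcp_pos: [585.2, -216.1, 122.7]
tcp_rot: [0.713, 0.701, 0.0, -0.0]
ft_force: [-0.2, 0.9, -0.5]
gripper_width: 44.6
```

```bash
python3 - <<'E'
from h import *
g=np.array([593.3,-206.1])-12*np.array([.017,1])
print(tgt([*g,5],-1))
grab("scene","s18.png",(250,190,450,340),3.9)
grab("top","t18.png",(200,130,440,310),3.3)
E
```

```text
(array([ -2. ,   7.9, 117.7]), array([ 0.  , -0.04, -0.01]))
```

View pics/s18.png

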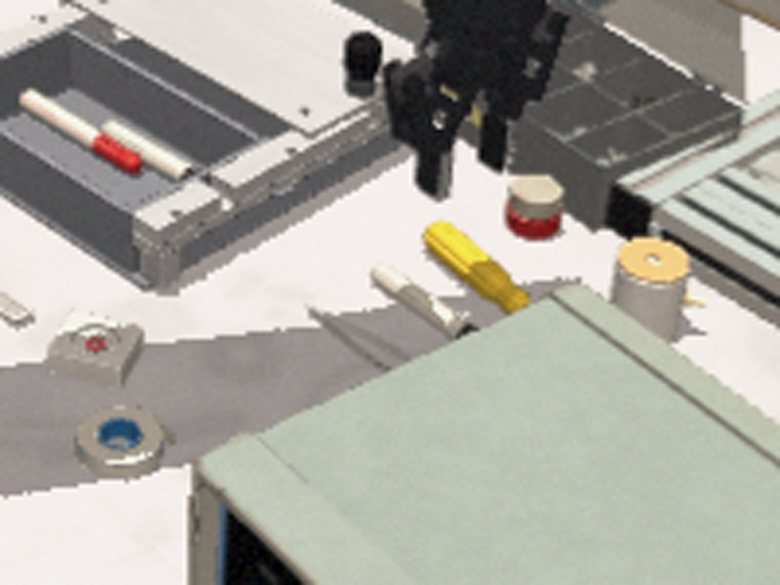

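View pics/t18.png

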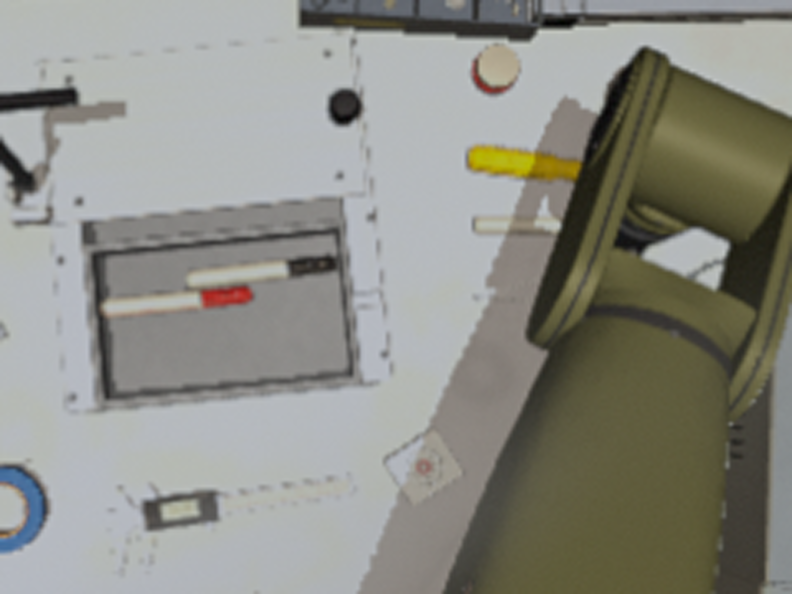

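Emit:
arm_command(plan=[[-2, 7, 35, 0, 0, 0, 30], [-2, 7, 70, 0, 0, 0, 30], [-2, 7, 80, 0, 0, 0, 30], [-2, 7, 80, 0, 0, 0, 30]])

```text
time_s: 21.0
tcp_pos: [590.6, -217.0, 40.4]
tcp_rot: [0.713, 0.701, -0.001, -0.002]
ft_force: [-0.1, 0.6, -0.1]
gripper_width: 29.9
```

```bash
python3 - <<'E'
from h import *
g=np.array([593.3,-206.1])-12*np.array([.017,1])
print(tgt([*g,5],-1))
grab("scene","s19.png",(300,190,450,300),5.2)
E
```

```text
(array([-1.2,  2.6, 35.4]), array([-0.25, -0.12,  0.08]))
```

View pics/s19.png

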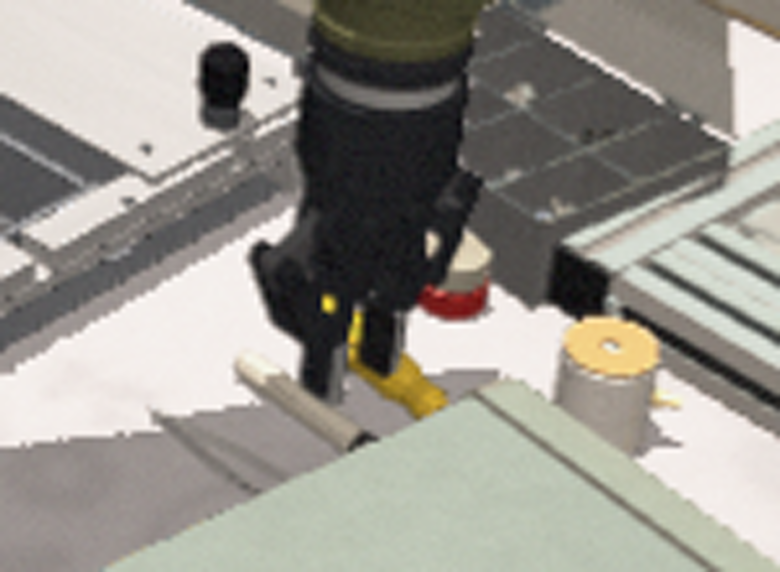

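```bash
python3 - <<'E'
from h import *
f=grab("scene")
def C(p): u=w2pix(f,p); return ((u+.5-[300,190])*5.2-.5).round(0)
for dx in (-15,15): print(C([593.3+dx,-218,5]),C([590.6+dx,-217,40.4]))
print(C([594.4,-143,8]),C([592.5,-230,8]),C([593,-218,17]))
E
```

```text
[328. 458.] [329. 401.]
[371. 434.] [373. 377.]
[243. 366.] [367. 454.] [351. 427.]
```

Emit:
arm_command(plan=[[-1, 3.5, 15, 0, 0, 0, 30], [-1, 3.5, 28, 0, 0, 0, 30], [-1, 3.5, 35, 0, 0, 0, 30], [-1, 3.5, 35, 0, 0, 0, 30]])

```text
time_s: 21.5
tcp_pos: [594.3, -219.5, 5.6]
tcp_rot: [0.713, 0.701, -0.001, -0.002]
ft_force: [0.1, -0.6, 0.3]
gripper_width: 30.0
```

Emit:
arm_command(plan=[[0, 0, 0, 0, 0, 0, 0], [0, 0, 0, 0, 0, 0, 0], [0, 0, 0, 0, 0, 0, 0]])

```text
time_s: 21.8
tcp_pos: [596.1, -220.3, 8.2]
tcp_rot: [0.713, 0.701, 0.0, 0.0]
ft_force: [-0.2, -0.9, -0.8]
gripper_width: 14.0
```

```bash
python3 - <<'E'
from h import *
s=bot.read_state();print(s["tcp_pos"],s["ft_force"],s["gripper_width"])
grab("scene","s20.png",(300,190,450,300),5.2)
E
```

```text
[ 596.06550463 -220.3114428     8.22661884] [-0.2385957  -0.87719205 -0.75854892] 14.033280888220903
```

View pics/s20.png

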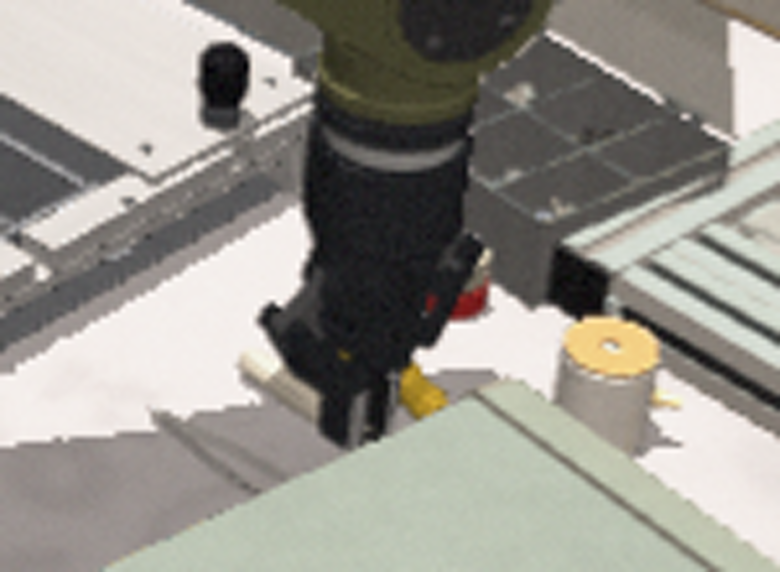

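Emit:
arm_command(plan=[[0, 0, -20, 0, 0, 0, 0], [0, 0, -60, 0, 0, 0, 0], [0, -10, -100, 0, 0, 0, 0], [30, -40, -100, 0, 0, -2, 0], [65, -60, -100, 0, 0, -5, 0]], squeeze=40)

```text
time_s: 22.35
tcp_pos: [537.2, -154.7, 110.3]
tcp_rot: [0.682, 0.731, 0.001, 0.002]
ft_force: [-0.1, 1.3, -1.0]
gripper_width: 13.3
```

```bash
python3 - <<'E'
from h import *
s=bot.read_state(); print(s["gripper_width"],s["tcp_pos"])
print(tgt(L2W(-4,-48,90),4.5))
E
```

```text
13.324120143670106 [ 537.20428459 -154.68732084  110.2637199 ]
(array([175. ,  -2.9,  19.9]), array([ 0.23,  0.12, -0.54]))
```

Emit:
arm_command(plan=[[45, -1, 0, 0, 0, 0, 0], [93, -2, 0, 0, 0, 0, 0], [140, -3, 5, 0, 0, -0.5, 0], [172, -3, 15, 0, 0, -0.5, 0], [172, -3, 18, 0, 0, -0.5, 0]])

```text
time_s: 22.85
tcp_pos: [520.7, 20.6, 89.0]
tcp_rot: [0.677, 0.736, -0.0, -0.001]
ft_force: [0.2, -0.4, -0.6]
gripper_width: 13.2
```

Emit:
arm_command(plan=[[0, 0, 0, 0, 0, 0, 0], [0, 0, 0, 0, 0, 0, 0]])

```text
time_s: 23.05
tcp_pos: [522.3, 16.6, 90.1]
tcp_rot: [0.679, 0.734, 0.0, 0.0]
ft_force: [0.6, -0.0, 0.2]
gripper_width: 13.8
```

```bash
python3 - <<'E'
from h import *
s=bot.read_state(); print(s["gripper_width"])
print(tgt(L2W(-4,-48,13),4.5))
grab("scene","s21.png",(200,150,400,300),3.9)
E
```

```text
13.843564853485889
(array([ 3.1,  0.2, 77.1]), array([ 0.04,  0.02, -0.06]))
```

View pics/s21.png

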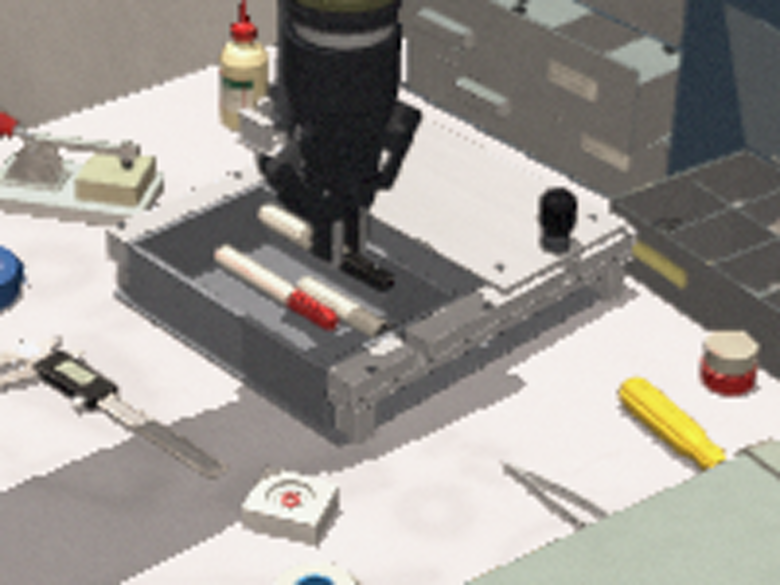

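Emit:
arm_command(plan=[[3, 0, 20, 0, 0, 0, 0], [3, 0, 45, 0, 0, 0, 0], [3, 0, 65, 0, 0, 0, 0], [3, 0, 74, 0, 0, 0, 0], [3, 0, 76, 0, 0, 0, 0]])

```text
time_s: 23.6
tcp_pos: [521.2, 19.5, 12.8]
tcp_rot: [0.679, 0.734, -0.001, -0.001]
ft_force: [0.5, 0.4, 0.0]
gripper_width: 13.6
```

```bash
python3 - <<'E'
from h import *
s=bot.read_state(); print(s["gripper_width"],s["ft_force"])
print(tgt(L2W(-4,-48,13),4.5))
E
```

```text
13.589904310997413 [0.50164966 0.36755016 0.00699372]
(array([ 0. ,  1.1, -0.2]), array([-0.11, -0.01, -0.1 ]))
```

Emit:
arm_command(plan=[[0, 0, 0, 0, 0, 0, 14], [0, 0, 1, 0, 0, 0, 22], [0, 0, 1, 0, 0, 0, 22], [0, 0, -25, 0, 0, 0, 22], [0, 0, -70, 0, 0, 0, 30]])

```text
time_s: 24.1
tcp_pos: [518.9, 20.6, 81.5]
tcp_rot: [0.679, 0.734, -0.002, -0.003]
ft_force: [1.1, 0.4, -0.9]
gripper_width: 30.0
```

```bash
python3 - <<'E'
from h import *
f=grab("top","t22.png",(200,130,440,310),3.3)
grab("scene","s22.png",(200,150,400,300),3.9)
import pickle;pickle.dump(f,open("f2.pkl","wb"))
E
```

```text
(no output)
```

View pics/t22.png

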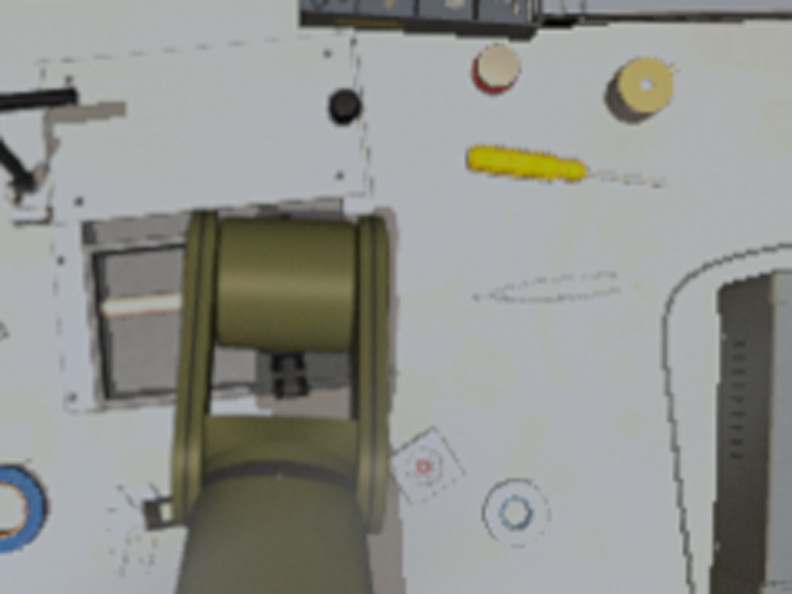

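View pics/s22.png

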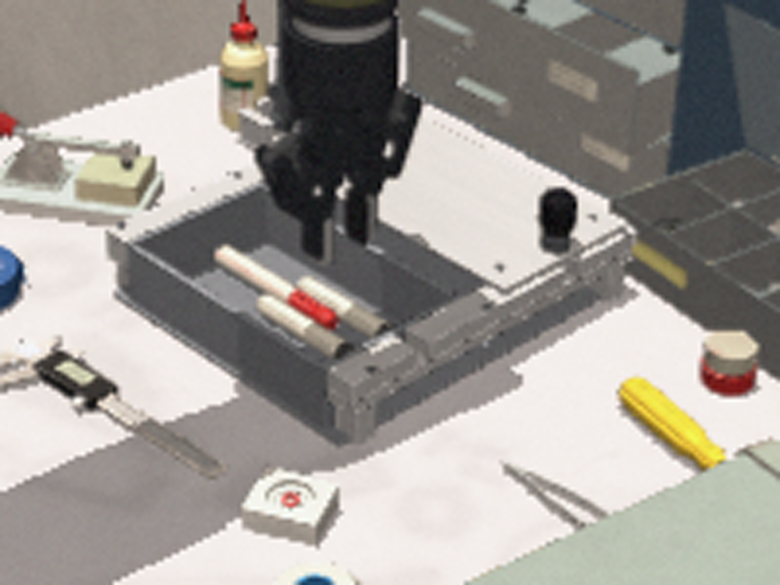

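```bash
python3 - <<'E'
from h import *
import pickle
f=pickle.load(open("f2.pkl","rb"))
A=lambda p,z: pix2w(f,(p[0]+.5)/3.3-.5+200,(p[1]+.5)/3.3-.5+130,z).round(1)
print("pot",A((495,67),32),"end",A((467,157),12),"neck",A((587,172),12),"tip",A((663,184),8), "tw",A((474,297),4),A((618,275),4),A((618,291),4))
g=np.array([651.2,-139.4])-35*np.array([.15,.989])
print(g,tgt([*g,110],-8.5))
E
```

```text
pot [ 725.6 -162.5   32. ] end [ 653.9 -139.1   12. ] neck [ 638.9 -239.6   12. ] tip [ 628.  -304.6    8. ] tw [ 536.8 -141.7    4. ] [ 552.3 -263.7    4. ] [ 538.9 -263.     4. ]
[ 645.95  -174.015] (array([-202.9,  103.8,  -17.1]), array([ 0.77,  0.02, 13.  ]))
```

Emit:
arm_command(plan=[[-35, 18, -40, 0, 0, 3, 42], [-78, 40, -40, 0, 0, 6, 42], [-121, 62, -40, 0, 0, 9, 42], [-163, 83, -40, 0, 0, 13, 42], [-203, 104, -40, 0, 0, 13, 42]])

```text
time_s: 24.7
tcp_pos: [642.4, -175.9, 124.2]
tcp_rot: [0.758, 0.652, 0.0, 0.001]
ft_force: [0.2, 0.2, 0.8]
gripper_width: 42.2
```

Emit:
arm_command(plan=[[0, 0, 0, 0, 0, 0, 42], [0, 0, 0, 0, 0, 0, 42], [0, 0, 0, 0, 0, 0, 42]])

```text
time_s: 25.0
tcp_pos: [640.7, -173.0, 123.4]
tcp_rot: [0.757, 0.653, -0.0, -0.0]
ft_force: [-0.4, -0.1, -0.3]
gripper_width: 41.8
```

```bash
python3 - <<'E'
from h import *
g=np.array([651.5,-139.4])-35*np.array([.15,.989])
print(tgt([*g,4],-8.5))
grab("scene","s23.png",(300,190,450,300),5.2)
E
```

```text
(array([ -0.3,   5.7, 119.4]), array([-0.04, -0.02,  0.02]))
```

View pics/s23.png

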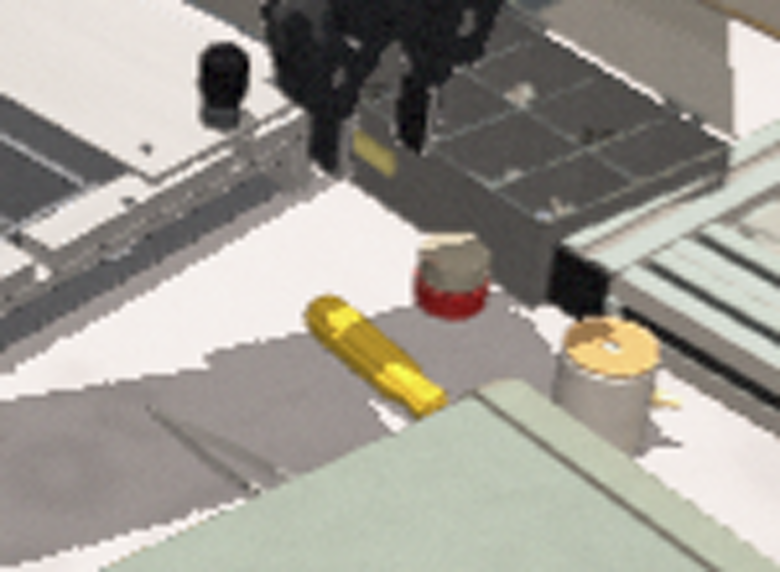

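Emit:
arm_command(plan=[[0, 6, 40, 0, 0, 0, 42], [0, 6, 80, 0, 0, 0, 42], [0, 6, 105, 0, 0, 0, 42], [0, 6, 117, 0, 0, 0, 42], [0, 6, 119, 0, 0, 0, 42]])

```text
time_s: 25.55
tcp_pos: [645.8, -173.4, 3.1]
tcp_rot: [0.757, 0.653, -0.001, -0.001]
ft_force: [-0.0, 0.6, 0.1]
gripper_width: 42.2
```

Emit:
arm_command(plan=[[0, 0, 1, 0, 0, 0, 36], [0, 0, 1, 0, 0, 0, 0], [0, 0, 1, 0, 0, 0, 0], [0, 0, 1, 0, 0, 0, 0]], squeeze=50)

```text
time_s: 25.95
tcp_pos: [648.7, -175.1, 6.0]
tcp_rot: [0.758, 0.653, 0.001, 0.001]
ft_force: [-0.5, 1.5, 6.1]
gripper_width: 22.9
```

```bash
python3 - <<'E'
from h import *
s=bot.read_state();print(s["tcp_pos"],s["ft_force"],s["gripper_width"])
grab("scene","s24.png",(300,190,450,300),5.2)
E
```

```text
[ 648.66636835 -175.13054336    6.00371099] [-0.48388859  1.53395729  6.10812463] 22.928871790711202
```

View pics/s24.png

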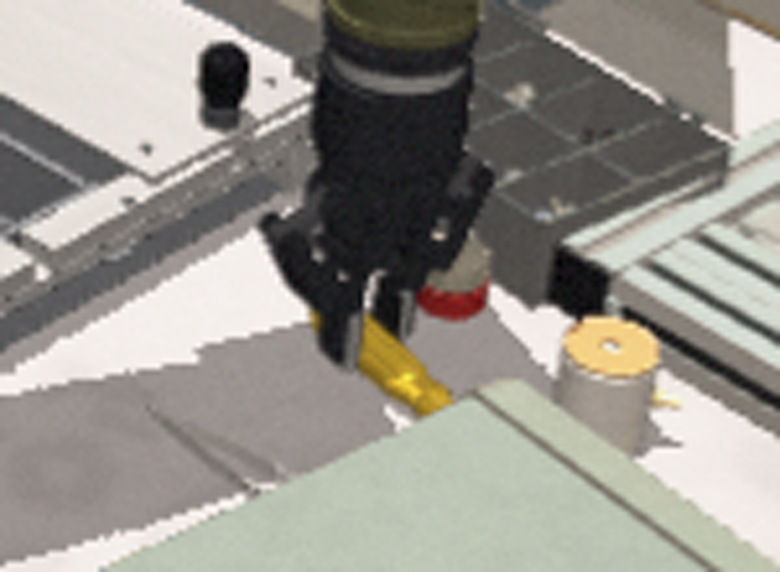

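Emit:
arm_command(plan=[[0, 0, -20, 0, 0, 0, 0], [0, 0, -60, 0, 0, 0, 0], [10, -20, -105, 0, 0, -3, 0], [35, -50, -110, 0, 0, -6, 0], [65, -80, -110, 0, 0, -10, 0]])

```text
time_s: 26.5
tcp_pos: [578.8, -99.2, 117.1]
tcp_rot: [0.698, 0.716, 0.001, 0.003]
ft_force: [0.2, 0.0, -0.8]
gripper_width: 22.9
```

```bash
python3 - <<'E'
from h import *
s=bot.read_state(); print(s["gripper_width"],s["tcp_pos"])
print(tgt(L2W(-28,45,95),4.5))
E
```

```text
22.932834011321773 [578.8004664  -99.23681765 117.05110809]
(array([212. , -82.3,  21.2]), array([ 0.33,  0.12, -2.98]))
```

Emit:
arm_command(plan=[[45, -17, 0, 0, 0, -1, 0], [90, -35, 0, 0, 0, -2, 0], [136, -53, 0, 0, 0, -3, 0], [182, -71, 5, 0, 0, -3, 0], [209, -82, 20, 0, 0, -3, 0]])

```text
time_s: 27.0
tcp_pos: [489.9, 110.6, 95.1]
tcp_rot: [0.678, 0.735, 0.002, 0.001]
ft_force: [0.2, -0.3, -0.5]
gripper_width: 23.4
```

Emit:
arm_command(plan=[[0, 0, 0, 0, 0, 0, 0], [0, 0, 0, 0, 0, 0, 0], [0, 0, 0, 0, 0, 0, 0]])

```text
time_s: 27.3
tcp_pos: [491.1, 107.5, 94.3]
tcp_rot: [0.679, 0.734, 0.0, 0.001]
ft_force: [-0.4, 0.1, -1.0]
gripper_width: 23.2
```

```bash
python3 - <<'E'
from h import *
s=bot.read_state(); print(s["gripper_width"])
print(tgt(L2W(-28,45,11),4.5))
grab("scene","s25.png",(200,150,400,300),3.9)
E
```

```text
23.232097616759457
(array([ 3. ,  0.1, 83.3]), array([ 0.07,  0.02, -0.06]))
```

View pics/s25.png

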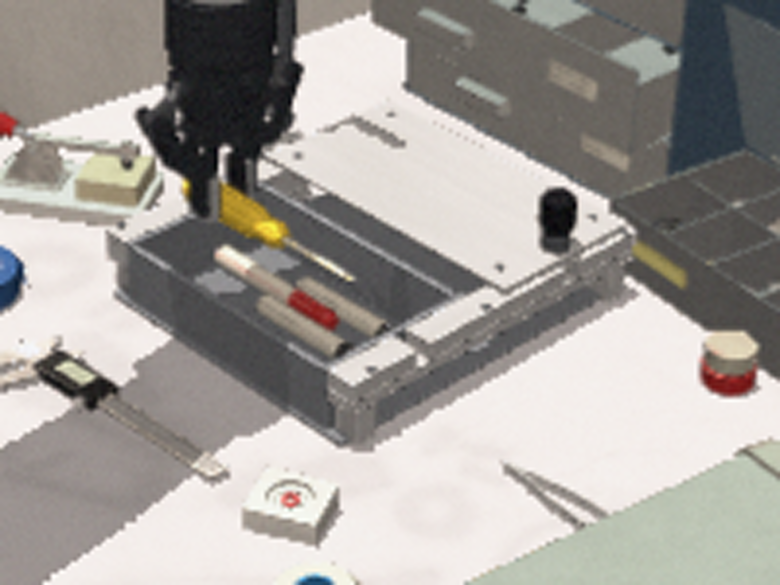

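Emit:
arm_command(plan=[[3, 0, 20, 0, 0, 0, 0], [3, 0, 45, 0, 0, 0, 0], [3, 0, 68, 0, 0, 0, 0], [3, 0, 80, 0, 0, 0, 0], [3, 0, 82, 0, 0, 0, 0]])

```text
time_s: 27.85
tcp_pos: [491.1, 110.3, 12.0]
tcp_rot: [0.679, 0.734, 0.0, 0.0]
ft_force: [0.7, -0.3, -1.0]
gripper_width: 22.9
```

```bash
python3 - <<'E'
from h import *
s=bot.read_state(); print(s["gripper_width"],s["ft_force"])
print(tgt(L2W(-28,45,11),4.5))
grab("scene","s26.png",(200,150,400,300),3.9)
E
```

```text
22.860831791354112 [ 0.71586131 -0.32302627 -0.95797516]
(array([ 0.2, -0. ,  1. ]), array([ 0.01,  0.01, -0.1 ]))
```

View pics/s26.png

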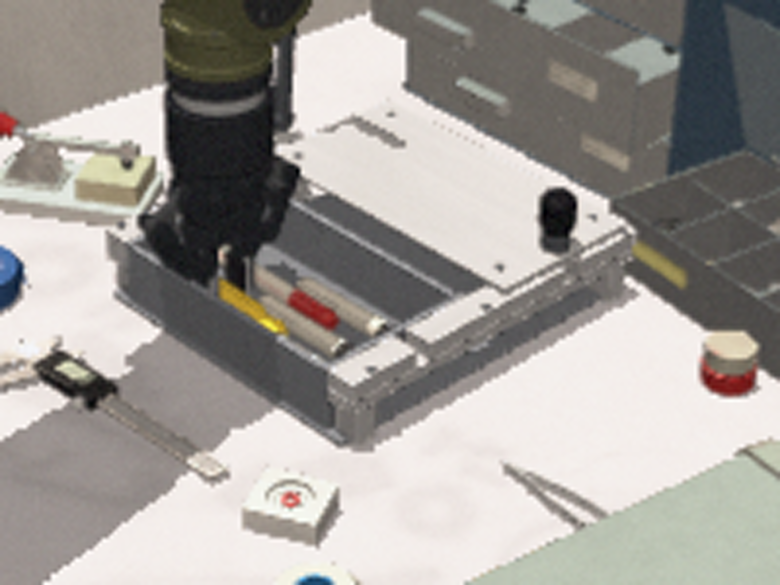

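Nothing is touching. I'll release with a small opening and rise.

Emit:
arm_command(plan=[[0, 0, 1, 0, 0, 0, 24], [0, 0, 1, 0, 0, 0, 30], [0, 0, 1, 0, 0, 0, 30], [0, 0, -25, 0, 0, 0, 30], [0, 0, -70, 0, 0, 0, 36]])

```text
time_s: 28.4
tcp_pos: [487.0, 110.8, 79.0]
tcp_rot: [0.679, 0.734, -0.003, -0.003]
ft_force: [0.1, 0.5, 0.7]
gripper_width: 36.0
```

```bash
python3 - <<'E'
from h import *
print(tgt([541.5-2,-200,120],4.0))
grab("scene","s27.png",(200,150,400,300),3.9)
E
```

```text
(array([-313.9,   27.8,  -41.2]), array([-0.45,  0.  ,  0.47]))
```

View pics/s27.png

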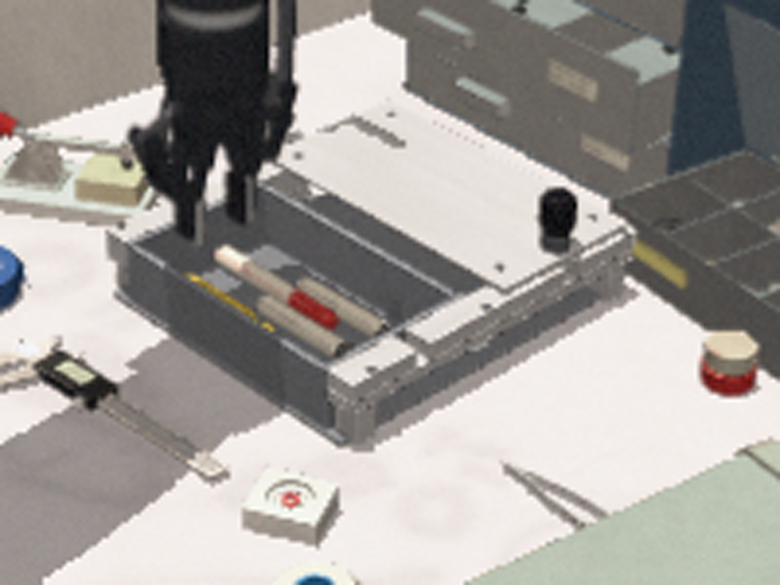

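Emit:
arm_command(plan=[[-30, 3, -41, 0, 0, 0, 40], [-79, 7, -41, 0, 0, 0, 40], [-128, 11, -41, 0, 0, 0, 40], [-177, 15, -41, 0, 0, 0, 40], [-226, 20, -41, 0, 0, 0, 40]])

```text
time_s: 28.95
tcp_pos: [527.1, -114.1, 122.7]
tcp_rot: [0.679, 0.734, 0.0, -0.0]
ft_force: [0.3, 1.3, 0.2]
gripper_width: 40.0
```

Emit:
arm_command(plan=[[-45, 4, 0, 0, 0, 0, 36], [-80, 7, 15, 0, 0, 0, 36], [-88, 8, 50, 0, 0, 0, 36], [-88, 8, 70, 0, 0, 0, 36], [-88, 8, 70, 0, 0, 0, 36]])

```text
time_s: 29.45
tcp_pos: [539.1, -198.6, 48.4]
tcp_rot: [0.679, 0.734, -0.001, -0.004]
ft_force: [-0.6, -0.9, -0.9]
gripper_width: 36.4
```

Emit:
arm_command(plan=[[0, 0, 0, 0, 0, 0, 36], [0, 0, 0, 0, 0, 0, 36], [0, 0, 0, 0, 0, 0, 36]])

```text
time_s: 29.75
tcp_pos: [543.6, -199.8, 54.5]
tcp_rot: [0.679, 0.734, 0.0, 0.001]
ft_force: [-0.7, 0.5, -0.5]
gripper_width: 35.6
```

```bash
python3 - <<'E'
from h import *
print(tgt([539.5,-203,2],4.0),bot.read_state()["tcp_pos"])
f=grab("scene","s28.png",(300,190,450,300),5.2)
grab("top","t28.png",(200,130,440,310),3.3)
def C(p): u=w2pix(f,p); return ((u+.5-[300,190])*5.2-.5).round(0)
print([C([539.5+d,-203,2]) for d in(-18,18)])
E
```

```text
(array([-2.8, -4.5, 52.5]), array([0.15, 0.08, 0.53])) [ 543.64410654 -199.77989497   54.54731105]
[array([221., 494.]), array([275., 464.])]
```

View pics/s28.png

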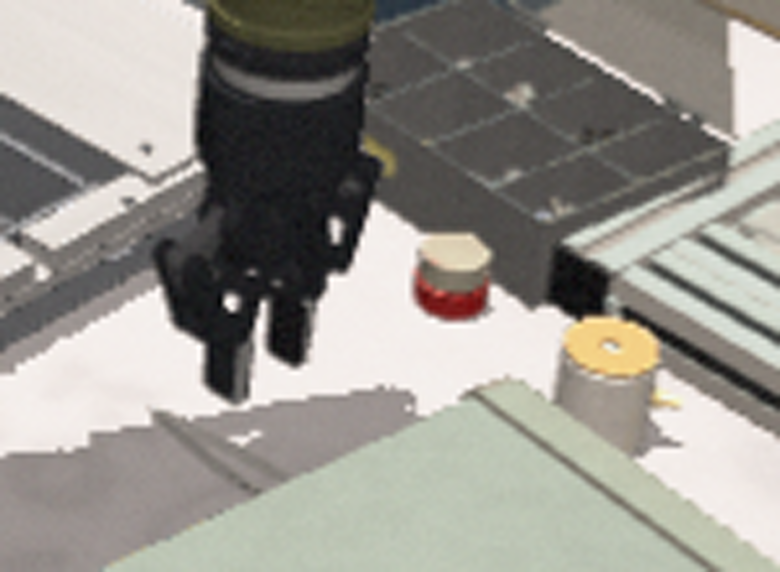

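View pics/t28.png

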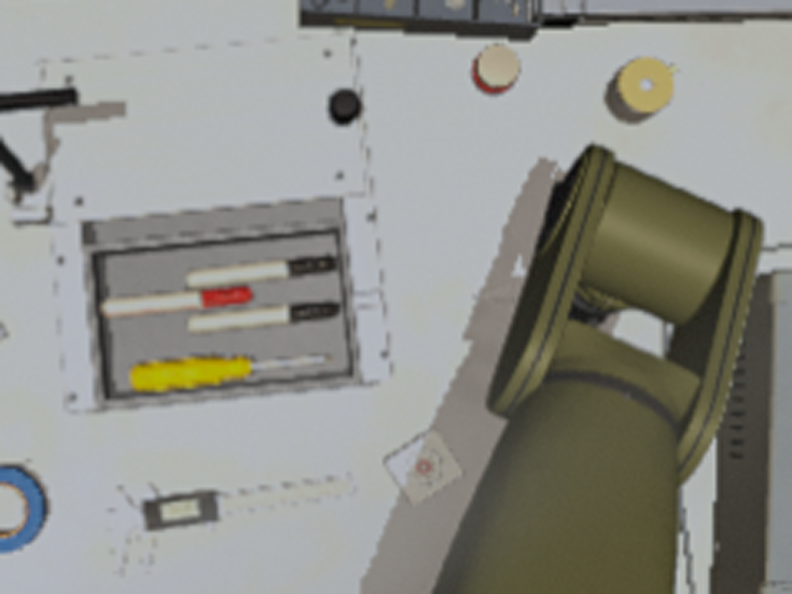

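Emit:
arm_command(plan=[[-3, -3, 15, 0, 0, 0.5, 36], [-3, -3, 30, 0, 0, 0.5, 36], [-3, -3, 42, 0, 0, 0.5, 36], [-3, -3, 48, 0, 0, 0.5, 36], [-3, -3, 49, 0, 0, 0.5, 36]])

```text
time_s: 30.35
tcp_pos: [538.5, -202.4, 1.6]
tcp_rot: [0.682, 0.731, -0.0, -0.002]
ft_force: [-0.3, -0.0, -0.2]
gripper_width: 36.1
```

Emit:
arm_command(plan=[[0, 0, 0, 0, 0, 0, 36], [0, 0, 0, 0, 0, 0, 36]])

```text
time_s: 30.55
tcp_pos: [540.3, -203.2, 4.2]
tcp_rot: [0.682, 0.731, 0.0, 0.001]
ft_force: [-0.8, 0.0, -0.7]
gripper_width: 35.8
```

```bash
python3 - <<'E'
from h import *
print(tgt([541,-203,2],4.0),bot.read_state()["tcp_pos"],bot.read_state()["ft_force"])
f=grab("scene","s29.png",(300,210,420,300),6.5)
E
```

```text
(array([0.1, 0.8, 2.2]), array([ 0.05,  0.03, -0.01])) [ 540.25752628 -203.16626976    4.17246204] [-0.82268911  0.01392698 -0.65499728]
```

View pics/s29.png

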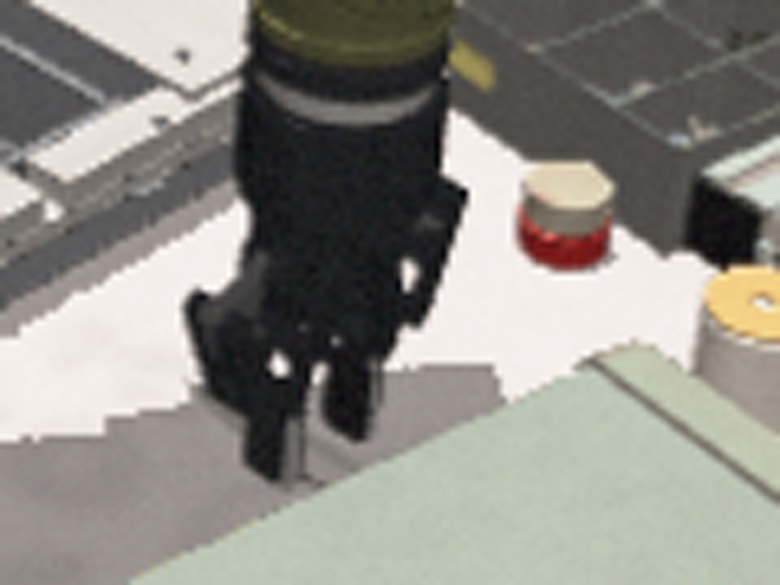

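Emit:
arm_command(plan=[[0, 0.5, 2, 0, 0, 0, 36], [0, 0.5, 2, 0, 0, 0, 25], [0, 0.5, 2, 0, 0, 0, 0], [0, 0.5, 2, 0, 0, 0, 0], [0, 0.5, 2, 0, 0, 0, 0]], squeeze=40)

```text
time_s: 31.1
tcp_pos: [540.5, -203.0, 2.0]
tcp_rot: [0.682, 0.731, 0.0, 0.0]
ft_force: [0.5, -0.9, 0.9]
gripper_width: 15.7
```

```bash
python3 - <<'E'
from h import *
s=bot.read_state();print(s["tcp_pos"],s["ft_force"],s["gripper_width"])
f=grab("scene","s30.png",(300,210,420,300),6.5)
E
```

```text
[ 540.51371578 -203.0192374     1.97642931] [ 0.51250786 -0.88799224  0.85255752] 15.651102176204516
```

View pics/s30.png

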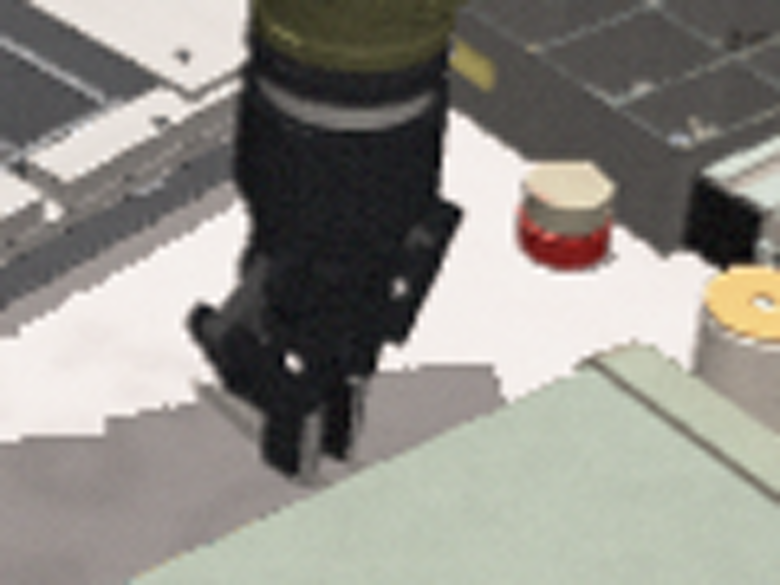

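Gripped (15.7). Lift.

Emit:
arm_command(plan=[[0, 0, -15, 0, 0, 0, 0], [0, 0, -50, 0, 0, 0, 0], [0, 0, -95, 0, 0, 0, 0], [10, 0, -115, 0, 0, 0, 0], [50, 0, -115, 0, 0, 0, 0]])

```text
time_s: 31.65
tcp_pos: [540.2, -156.0, 123.3]
tcp_rot: [0.683, 0.73, 0.002, 0.005]
ft_force: [-0.1, 1.6, 0.2]
gripper_width: 15.2
```

```bash
python3 - <<'E'
from h import *
s=bot.read_state();print(s["gripper_width"])
print(tgt(L2W(15,-3,95),4.5))
E
```

```text
15.178459557185695
(array([221.8,  11.8,  27.2]), array([ 0.56,  0.31, -0.73]))
```

Emit:
arm_command(plan=[[45, 2, 0, 0, 0, 0, 0], [93, 5, 0, 0, 0, 0, 0], [140, 8, 0, 0, 0, -0.5, 0], [185, 10, 10, 0, 0, -0.5, 0], [219, 11, 25, 0, 0, -0.5, 0]])

```text
time_s: 32.15
tcp_pos: [533.3, 68.7, 93.7]
tcp_rot: [0.678, 0.735, 0.001, 0.001]
ft_force: [0.6, -0.0, -0.4]
gripper_width: 15.8
```

Emit:
arm_command(plan=[[0, 0, 10, 0, 0, 0, 0], [0, 0, 20, 0, 0, 0, 0], [0, 0, 20, 0, 0, 0, 0]])

```text
time_s: 32.45
tcp_pos: [531.5, 65.5, 70.3]
tcp_rot: [0.679, 0.734, -0.001, -0.001]
ft_force: [-0.3, -1.4, 0.4]
gripper_width: 15.5
```

```bash
python3 - <<'E'
from h import *
s=bot.read_state(); print(s["gripper_width"])
print(tgt(L2W(15,-3,27),4.5))
grab("scene","s31.png",(200,150,400,300),3.9)
E
```

```text
15.463664918309394
(array([ 0. ,  6.4, 43.3]), array([-0.16,  0.01, -0.06]))
```

View pics/s31.png

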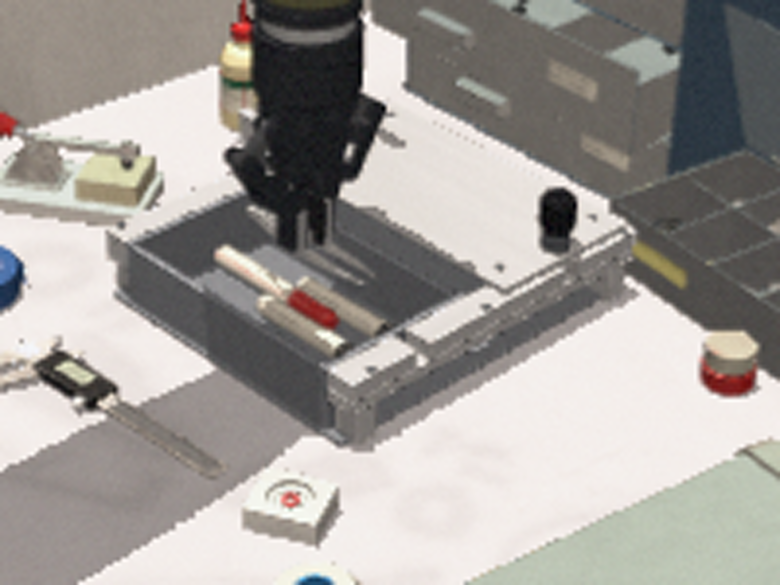

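Emit:
arm_command(plan=[[0, 5, 12, 0, 0, 0, 0], [0, 5, 25, 0, 0, 0, 0], [0, 5, 36, 0, 0, 0, 0], [0, 5, 42, 0, 0, 0, 0], [0, 5, 43, 0, 0, 0, 0]])

```text
time_s: 33.0
tcp_pos: [536.4, 66.4, 27.0]
tcp_rot: [0.679, 0.734, -0.001, -0.001]
ft_force: [0.3, 0.1, 0.5]
gripper_width: 15.8
```

```bash
python3 - <<'E'
from h import *
s=bot.read_state(); print(s["tcp_pos"],s["gripper_width"],s["ft_force"])
grab("scene","s32.png",(200,180,320,270),6.5)
E
```

```text
[536.36259818  66.42117819  26.95113034] 15.758125438332923 [0.29751962 0.10193934 0.53778191]
```

View pics/s32.png

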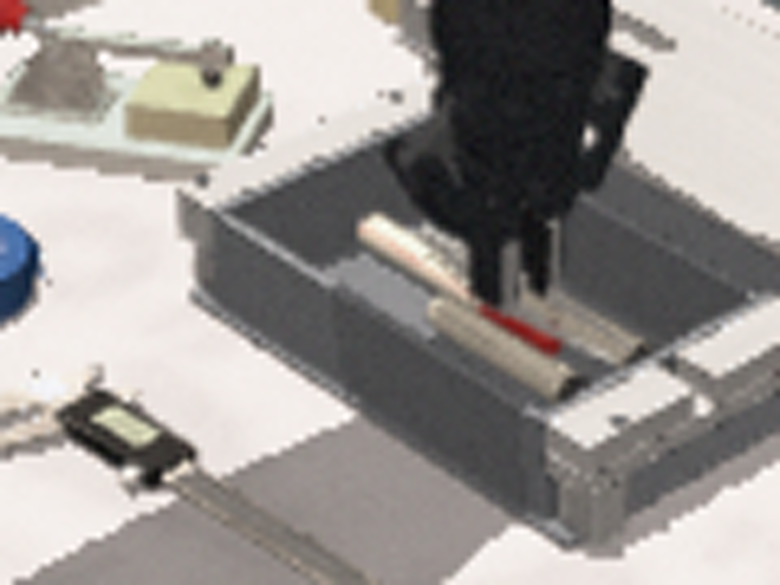

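Above the pens with about 4 mm to go. Lower, release, rise.

Emit:
arm_command(plan=[[0, 0, 2, 0, 0, 0, 0], [0, 0, 3, 0, 0, 0, 0], [0, 0, 3, 0, 0, 0, 24], [0, 0, 3, 0, 0, 0, 24], [0, 0, -10, 0, 0, 0, 24]])

```text
time_s: 33.55
tcp_pos: [535.9, 66.6, 37.5]
tcp_rot: [0.679, 0.734, -0.001, -0.001]
ft_force: [0.2, 0.2, 0.1]
gripper_width: 23.7
```

Emit:
arm_command(plan=[[0, 0, -40, 0, 0, 0, 30], [0, -20, -85, 0, 0, 0, 50], [-50, -10, -85, 0, 0, 0, 50], [-100, 0, -85, 0, 0, 0, 50], [-150, 0, -85, 0, 0, 0, 50]])

```text
time_s: 34.05
tcp_pos: [550.6, -82.4, 126.5]
tcp_rot: [0.678, 0.735, 0.001, 0.002]
ft_force: [0.3, -0.8, -0.5]
gripper_width: 50.0
```

```bash
python3 - <<'E'
from h import *
s=bot.read_state(); print(s["tcp_pos"])
f=grab("scene","s33.png",(200,150,400,300),3.9)
grab("top","t33.png",(200,130,440,310),3.3)
E
```

```text
[550.63375911 -82.42850247 126.50582793]
```

View pics/s33.png

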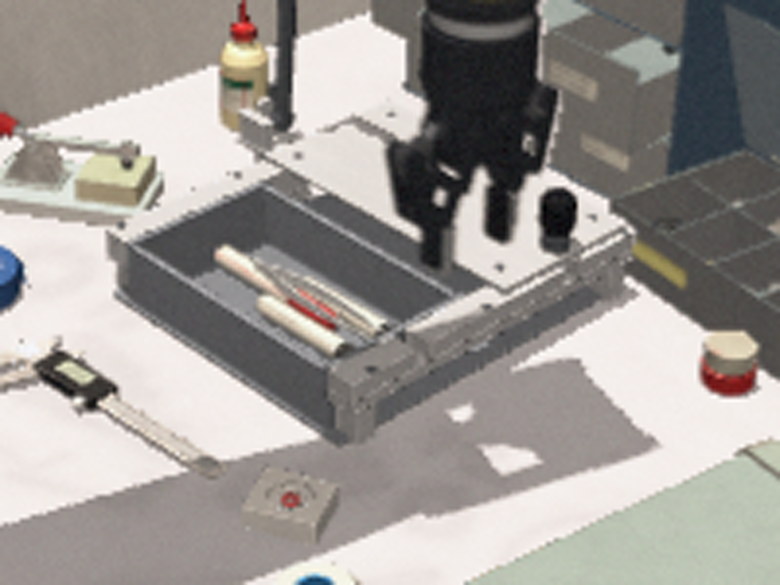

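View pics/t33.png

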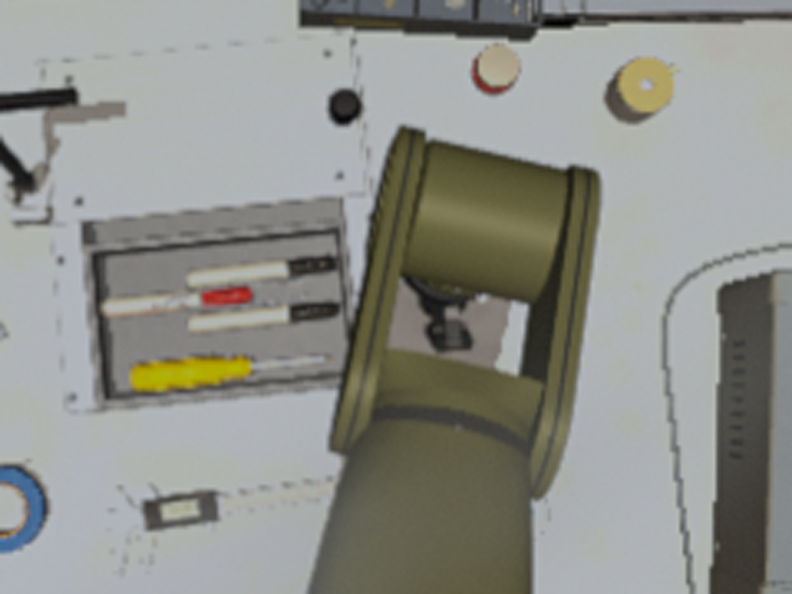

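```bash
python3 - <<'E'
from h import *
print(tgt(L2W(149.5,-112.3,130),4.5))
E
```

```text
(array([ 43.9, 133.8,  -4.1]), array([ 0.15,  0.14, -0.35]))
```

Emit:
arm_command(plan=[[14, 44, -10, 0, 0, 0, 50], [28, 88, -10, 0, 0, 0, 50], [44, 134, -10, 0, 0, 0, 50], [44, 134, -10, 0, 0, 0, 50], [44, 134, -10, 0, 0, 0, 50]])

```text
time_s: 34.65
tcp_pos: [679.5, -25.4, 133.5]
tcp_rot: [0.678, 0.735, -0.0, -0.0]
ft_force: [-0.5, 0.3, 0.3]
gripper_width: 50.0
```

Emit:
arm_command(plan=[[0, 0, 0, 0, 0, 0, 50], [0, 0, 0, 0, 0, 0, 50]])

```text
time_s: 34.85
tcp_pos: [678.3, -26.9, 134.3]
tcp_rot: [0.679, 0.734, 0.0, 0.0]
ft_force: [0.6, 0.1, 0.0]
gripper_width: 50.1
```

```bash
python3 - <<'E'
from h import *
print(tgt(L2W(149.5,-112.3,72),4.5))
E
```

```text
(array([-5.7,  1.6, 62.3]), array([ 0.01,  0.  , -0.04]))
```

Emit:
arm_command(plan=[[-5, 1, 15, 0, 0, 0, 50], [-5, 1, 35, 0, 0, 0, 50], [-5, 1, 52, 0, 0, 0, 50], [-5, 1, 60, 0, 0, 0, 50], [-5, 1, 61, 0, 0, 0, 50]])

```text
time_s: 35.35
tcp_pos: [679.1, -31.6, 70.2]
tcp_rot: [0.679, 0.734, -0.001, -0.002]
ft_force: [0.1, -0.2, 0.4]
gripper_width: 50.0
```

Emit:
arm_command(plan=[[0, 0, 0, 0, 0, 0, 50], [0, 0, 0, 0, 0, 0, 50]])

```text
time_s: 35.55
tcp_pos: [681.4, -31.7, 73.7]
tcp_rot: [0.679, 0.734, 0.001, 0.001]
ft_force: [0.9, -0.4, 0.6]
gripper_width: 49.9
```

```bash
python3 - <<'E'
from h import *
print(tgt(L2W(149.5,-112.3,72),4.5),bot.read_state()["ft_force"])
grab("scene","s34.png",(280,150,400,240),6.5)
E
```

```text
(array([-0.7, -1.1,  1.7]), array([ 0.1 ,  0.02, -0.01])) [ 0.93687104 -0.44029167  0.61672667]
```

View pics/s34.png

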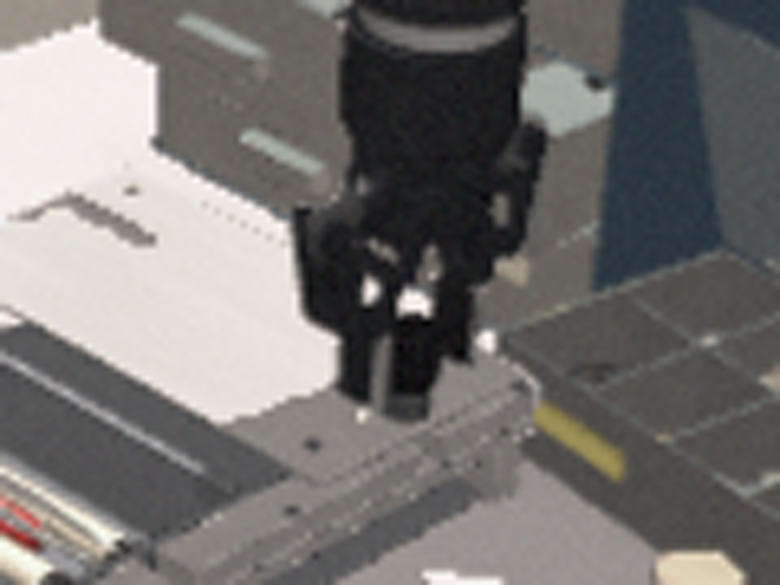

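Emit:
arm_command(plan=[[-1, -1, 1, 0, 0, 0, 36], [-1, -1, 1, 0, 0, 0, 0], [-1, -1, 1, 0, 0, 0, 0], [-1, -1, 1, 0, 0, 0, 0]], squeeze=60)

```text
time_s: 36.0
tcp_pos: [680.1, -32.8, 72.5]
tcp_rot: [0.679, 0.734, 0.0, 0.001]
ft_force: [-0.8, -0.9, 4.3]
gripper_width: 24.3
```

Emit:
arm_command(plan=[[0, 0, -5, 0, 0, 0, 0], [0, 0, -10, 0, 0, 0, 0], [0, 0, -12, 0, 0, 0, 0], [0, 0, -12, 0, 0, 0, 0]])

```text
time_s: 36.4
tcp_pos: [678.8, -32.8, 82.4]
tcp_rot: [0.679, 0.734, -0.001, -0.001]
ft_force: [1.3, -1.7, -9.3]
gripper_width: 23.8
```

```bash
python3 - <<'E'
from h import *
s=bot.read_state();print(W2L(s["tcp_pos"]),s["ft_force"],s["gripper_width"])
E
```

```text
[ 147.92109304 -112.52231348   82.36549264] [ 1.30961625 -1.68257769 -9.29064009] 23.750504857327037
```

Emit:
arm_command(plan=[[0, -5, -1, 0, 0, 0, 0], [0, -15, -1, 0, 0, 0, 0], [0, -30, -1, 0, 0, 0, 0], [0, -45, -1, 0, 0, 0, 0], [0, -60, -1, 0, 0, 0, 0]])

```text
time_s: 36.9
tcp_pos: [618.6, -37.3, 84.3]
tcp_rot: [0.679, 0.734, -0.0, -0.0]
ft_force: [3.4, -1.1, -9.9]
gripper_width: 24.3
```

```bash
python3 - <<'E'
from h import *
s=bot.read_state();print(W2L(s["tcp_pos"]),s["ft_force"],s["gripper_width"])
grab("scene","s35.png",(200,150,400,300),3.9)
E
```

```text
[  87.56271593 -112.3246587    84.25878303] [ 3.42425369 -1.06644901 -9.8682485 ] 24.269116109493627
```

View pics/s35.png

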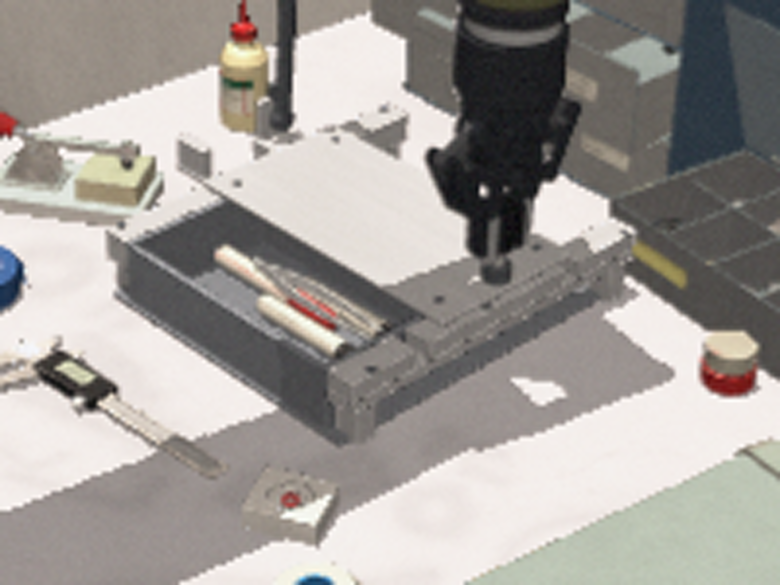

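Emit:
arm_command(plan=[[0, -14, 0, 0, 0, 0, 0], [0, -28, 0, 0, 0, 0, 0], [0, -42, 0, 0, 0, 0, 0], [0, -56, 0, 0, 0, 0, 0], [0, -68, 0, 0, 0, 0, 0]])

```text
time_s: 37.45
tcp_pos: [551.1, -42.4, 84.5]
tcp_rot: [0.679, 0.734, 0.0, -0.0]
ft_force: [3.7, -0.4, -9.6]
gripper_width: 24.4
```

```bash
python3 - <<'E'
from h import *
s=bot.read_state();print(W2L(s["tcp_pos"]),s["ft_force"],s["gripper_width"])
E
```

```text
[  19.86062513 -112.12781818   84.47863413] [ 3.68378661 -0.41352888 -9.60084854] 24.396962918517346
```

Emit:
arm_command(plan=[[0, -8, 0, 0, 0, 0, 0], [0, -15, 0, 0, 0, 0, 0], [0, -20, 0, 0, 0, 0, 0], [0, -23, 0, 0, 0, 0, 0], [0, -23, 0, 0, 0, 0, 0]])

```text
time_s: 37.95
tcp_pos: [530.6, -44.0, 84.7]
tcp_rot: [0.679, 0.734, 0.002, 0.001]
ft_force: [9.1, 2.2, -15.1]
gripper_width: 24.4
```

```bash
python3 - <<'E'
from h import *
s=bot.read_state();print(W2L(s["tcp_pos"]),s["ft_force"],s["gripper_width"])
E
```

```text
[  -0.69537675 -112.11862562   84.73257896] [  9.1489903    2.19393151 -15.1352692 ] 24.361855281704717
```

At the shut stop (9 N). Lower the pin, release, rise.

Emit:
arm_command(plan=[[0, 0, 5, 0, 0, 0, 0], [0, 0, 11, 0, 0, 0, 0], [0, 0, 12, 0, 0, 0, 50], [0, 0, 12, 0, 0, 0, 50], [0, 0, -15, 0, 0, 0, 50]])

```text
time_s: 38.45
tcp_pos: [526.8, -44.2, 97.5]
tcp_rot: [0.679, 0.734, -0.002, -0.003]
ft_force: [-0.6, -0.0, -0.3]
gripper_width: 50.1
```

Emit:
arm_command(plan=[[0, 0, -45, 0, 0, 0, 50], [0, 0, -90, 0, 0, 0, 50], [0, 0, -130, 0, 0, 0, 50], [0, 20, -165, 0, 0, 0, 50], [40, 40, -165, 0, 0, 0, 50]])

```text
time_s: 38.95
tcp_pos: [569.9, -4.4, 274.3]
tcp_rot: [0.681, 0.732, 0.004, 0.007]
ft_force: [1.3, 0.9, 0.9]
gripper_width: 49.9
```

```bash
python3 - <<'E'
from h import *
s=bot.read_state();print(s["tcp_pos"])
f=grab("scene","s36.png",(150,100,450,300),2.6)
for h in(91,99): u=w2pix(f,L2W(0,-112,h)); print(h,(u+.5-[150,100])*2.6-.5)
print(tgt(L2W(149,97,250),4.5))
E
```

```text
[569.85629496  -4.44261553 274.34224765]
91 [402.11289541 325.74423857]
99 [402.36846828 319.01456973]
(array([165.3, 106.5,  22.6]), array([ 0.64, -0.14,  0.01]))
```

View pics/s36.png

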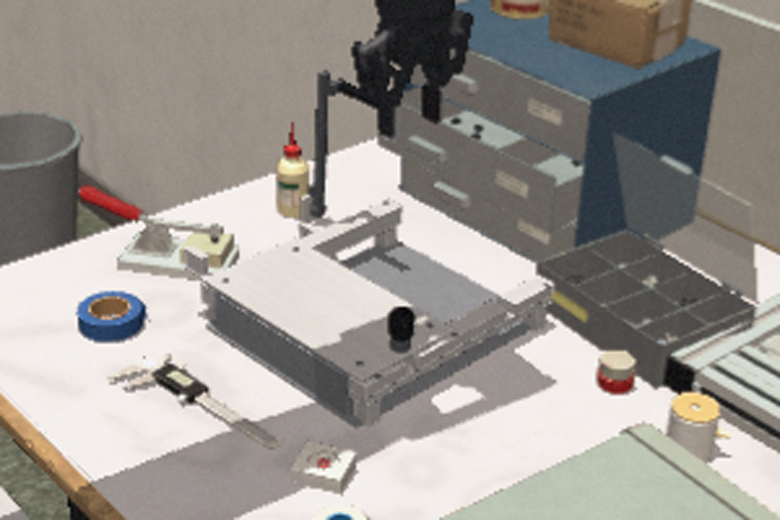

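```bash
python3 - <<'E'
from h import *
print(tgt([665.5,176,265],4.5))
E
```

```text
(array([165. , 108.7,   7.6]), array([ 0.64, -0.14,  0.01]))
```

Emit:
arm_command(plan=[[40, 27, 0, 0, 0, 0, 45], [80, 53, 0, 0, 0, 0, 45], [120, 80, 0, 0, 0, 0, 45], [163, 109, 0, 0, 0, 0, 45], [163, 109, 0, 0, 0, 0, 45]])

```text
time_s: 39.5
tcp_pos: [663.0, 174.0, 264.4]
tcp_rot: [0.677, 0.736, 0.0, -0.0]
ft_force: [0.7, -0.5, -0.1]
gripper_width: 45.3
```

Emit:
arm_command(plan=[[0, 0, 0, 0, 0, 0, 45], [0, 0, 0, 0, 0, 0, 45]])

```text
time_s: 39.7
tcp_pos: [661.6, 168.8, 265.2]
tcp_rot: [0.679, 0.734, -0.0, 0.0]
ft_force: [-1.1, -0.8, 1.1]
gripper_width: 44.9
```

```bash
python3 - <<'E'
from h import *
print(tgt([665.5,176,199],4.5))
f=grab("scene","s37.png",(220,80,370,190),5.2)
E
```

```text
(array([ 6.9,  4.5, 66.2]), array([ 0.  ,  0.03, -0.04]))
```

View pics/s37.png

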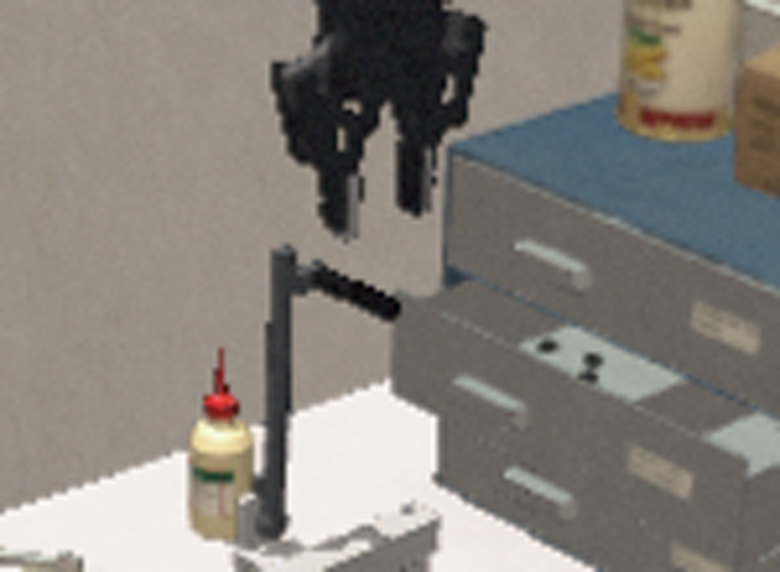

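Emit:
arm_command(plan=[[5, 3, 15, 0, 0, 0, 45], [5, 3, 35, 0, 0, 0, 45], [5, 3, 55, 0, 0, 0, 45], [5, 3, 65, 0, 0, 0, 45], [5, 3, 66, 0, 0, 0, 45]])

```text
time_s: 40.25
tcp_pos: [663.1, 174.0, 195.9]
tcp_rot: [0.679, 0.734, -0.002, -0.001]
ft_force: [0.1, -0.1, 0.5]
gripper_width: 45.6
```

Emit:
arm_command(plan=[[0, 0, 0, 0, 0, 0, 45], [0, 0, 0, 0, 0, 0, 40]])

```text
time_s: 40.45
tcp_pos: [665.1, 174.8, 200.1]
tcp_rot: [0.679, 0.734, 0.001, 0.001]
ft_force: [0.2, -0.3, 0.2]
gripper_width: 39.9
```

```bash
python3 - <<'E'
from h import *
print(tgt([665.5,176,199],4.5),bot.read_state()["ft_force"])
f=grab("scene","s38.png",(220,80,370,190),5.2)
E
```

```text
(array([1.2, 0.5, 1.1]), array([ 0.13, -0.01, -0.03])) [ 0.16899043 -0.2685258   0.24357069]
```

View pics/s38.png

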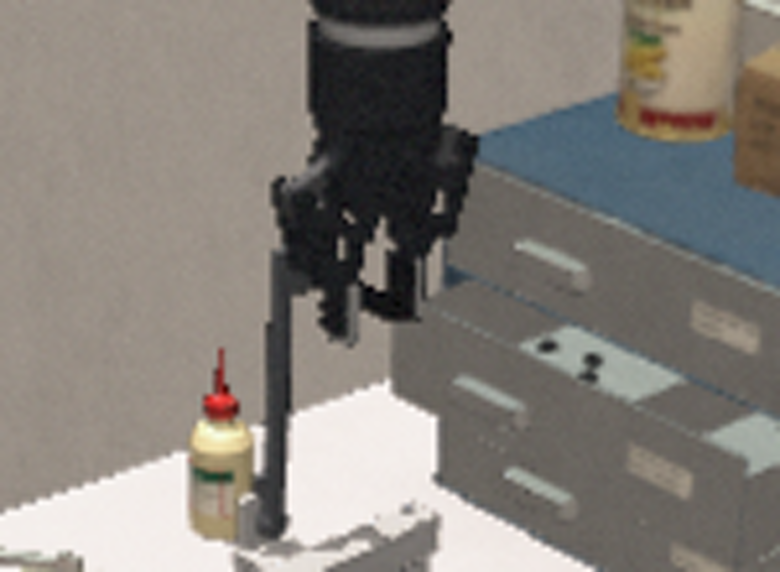

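Emit:
arm_command(plan=[[1, 0, 1, 0, 0, 0, 30], [1, 0, 1, 0, 0, 0, 0], [1, 0, 1, 0, 0, 0, 0], [1, 0, 1, 0, 0, 0, 0]], squeeze=45)

```text
time_s: 40.9
tcp_pos: [664.7, 176.0, 198.3]
tcp_rot: [0.679, 0.734, 0.0, 0.0]
ft_force: [-0.2, 0.1, 2.5]
gripper_width: 12.6
```

```bash
python3 - <<'E'
from h import *
import numpy as np
s=bot.read_state();print(s["tcp_pos"],s["ft_force"],s["gripper_width"])
a0=.167+1.62
for p in np.arange(1.5,-.06,-.1):
    print(round(p,2),(150*np.cos(a0)-150*np.cos(.167+p)).round(1),(150*np.sin(.167+p)-150*np.sin(a0)).round(1))
E
```

```text
[664.66454992 175.96889694 198.27705049] [-0.24796529  0.13665218  2.53631626] 12.643587984170107
1.5 -17.8 2.8
1.4 -32.7 3.5
1.3 -47.7 2.7
1.2 -62.5 0.4
1.1 -77.1 -3.4
1.0 -91.1 -8.6
0.9 -104.6 -15.1
0.8 -117.3 -23.0
0.7 -129.2 -32.1
0.6 -140.2 -42.4
0.5 -150.0 -53.7
0.4 -158.7 -65.9
0.3 -166.1 -79.0
0.2 -172.2 -92.7
0.1 -176.9 -106.9
-0.0 -180.1 -121.6
```

Gripped. Swing down.

Emit:
arm_command(plan=[[0, -9, -2, 0, 0, 0, 0], [0, -18, -3, 0, 0, 0, 0], [0, -33, -3.5, 0, 0, 0, 0], [0, -48, -3, 0, 0, 0, 0], [0, -62, 0, 0, 0, 0, 0]])

```text
time_s: 41.4
tcp_pos: [602.7, 171.3, 200.1]
tcp_rot: [0.679, 0.734, 0.002, 0.001]
ft_force: [2.7, 3.2, -4.0]
gripper_width: 12.2
```

Emit:
arm_command(plan=[[0, -15, 4, 0, 0, 0, 0], [0, -29, 9, 0, 0, 0, 0], [0, -42, 15, 0, 0, 0, 0], [0, -55, 23, 0, 0, 0, 0], [0, -67, 32, 0, 0, 0, 0]])

```text
time_s: 41.9
tcp_pos: [535.2, 165.9, 166.2]
tcp_rot: [0.679, 0.734, 0.001, 0.001]
ft_force: [3.9, 1.3, -1.4]
gripper_width: 12.2
```

```bash
python3 - <<'E'
from h import *
s=bot.read_state();print(W2L(s["tcp_pos"])-W2L([664.7,176,198.3]),s["ft_force"],s["gripper_width"])
E
```

```text
[-1.29933574e+02  1.16326274e-01 -3.20656665e+01] [ 3.89563847  1.32090145 -1.39035635] 12.208566004942615
```

On the arc at φ ≈ 0.7. Continue.

Emit:
arm_command(plan=[[0, -11, 10, 0, 0, 0, 0], [0, -20, 22, 0, 0, 0, 0], [0, -29, 34, 0, 0, 0, 0], [0, -36, 47, 0, 0, 0, 0], [0, -42, 60, 0, 0, 0, 0]])

```text
time_s: 42.4
tcp_pos: [493.1, 162.7, 104.4]
tcp_rot: [0.679, 0.734, 0.0, -0.0]
ft_force: [2.5, 2.8, -0.1]
gripper_width: 12.4
```

Emit:
arm_command(plan=[[0, -3, 8, 0, 0, 0, 0], [0, -5, 15, 0, 0, 0, 0], [0, -7, 22, 0, 0, 0, 0], [0, -8, 29, 0, 0, 0, 0], [0, -8, 30, 0, 0, 0, 0]])

```text
time_s: 42.9
tcp_pos: [485.3, 162.0, 74.4]
tcp_rot: [0.679, 0.734, -0.0, -0.001]
ft_force: [-0.2, 5.8, 0.0]
gripper_width: 12.3
```

```bash
python3 - <<'E'
from h import *
s=bot.read_state();print(W2L(s["tcp_pos"])-W2L([664.7,176,198.3]),s["tcp_pos"],s["ft_force"],s["gripper_width"])
E
```

```text
[-1.79939737e+02  1.16827738e-01 -1.23928406e+02] [485.30579076 161.99855853  74.37159423] [-0.23048576  5.78028991  0.00884395] 12.345691132601056
```

Emit:
arm_command(plan=[[0, 0, 2, 0, 0, 0, 0], [0, 0, 4, 0, 0, 0, 0], [0, 0, 4, 0, 0, 0, 0]])

```text
time_s: 43.2
tcp_pos: [485.4, 162.0, 73.8]
tcp_rot: [0.679, 0.734, -0.001, -0.001]
ft_force: [-10.4, 3.3, 17.1]
gripper_width: 12.2
```

```bash
python3 - <<'E'
from h import *
s=bot.read_state();print(s["tcp_pos"],s["ft_force"],s["gripper_width"])
f=grab("scene","s39.png",(190,150,310,240),6.5)
E
```

```text
[485.36340861 161.9808008   73.76356535] [-10.43111973   3.34956411  17.06166689] 12.17653715575313
```

View pics/s39.png

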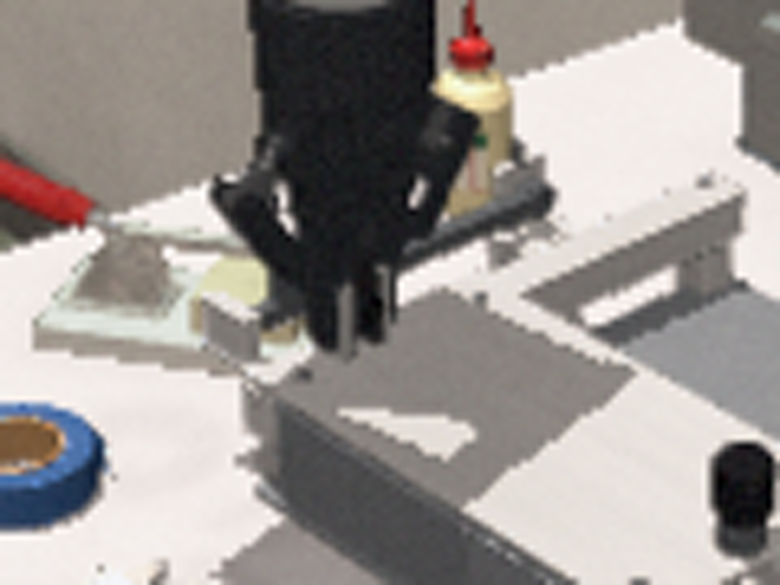

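Stop reached, with 17 N up against it. Release and retreat straight up, then back off.

Emit:
arm_command(plan=[[0, 0, -2, 0, 0, 0, 12], [0, 0, -2, 0, 0, 0, 40], [0, 0, -2, 0, 0, 0, 40], [0, 0, -2, 0, 0, 0, 40], [0, 0, -20, 0, 0, 0, 40]])

```text
time_s: 43.75
tcp_pos: [483.6, 160.8, 88.8]
tcp_rot: [0.679, 0.734, -0.003, -0.002]
ft_force: [-0.1, -1.0, -0.0]
gripper_width: 40.1
```

Emit:
arm_command(plan=[[0, 0, -45, 0, 0, 0, 40], [0, 0, -95, 0, 0, 0, 40], [0, 0, -140, 0, 0, 0, 40], [-45, 0, -150, 0, 0, 0, 40], [-90, 0, -150, 0, 0, 0, 40]])

```text
time_s: 44.25
tcp_pos: [494.5, 71.6, 245.5]
tcp_rot: [0.678, 0.735, 0.002, 0.003]
ft_force: [-0.6, -0.2, -0.6]
gripper_width: 40.4
```

Emit:
arm_command(plan=[[-45, 0, 0, 0, 0, 0, 40], [-90, 0, 0, 0, 0, 0, 40], [-135, 0, 0, 0, 0, 0, 40], [-180, 0, 0, 0, 0, 0, 40], [-225, 0, 0, 0, 0, 0, 40]])

```text
time_s: 44.75
tcp_pos: [510.1, -154.5, 241.4]
tcp_rot: [0.679, 0.734, -0.0, -0.0]
ft_force: [0.4, 0.5, 0.6]
gripper_width: 40.1
```

```bash
python3 - <<'E'
from h import *
s=bot.read_state();print(s["tcp_pos"],s["ft_force"])
grab("scene","s40.png",(150,100,450,300),2.6)
grab("top","t40.png",(130,120,440,330),2.55)
E
```

```text
[ 510.06674052 -154.470912    241.36701413] [0.41166375 0.50908575 0.59208566]
```

View pics/s40.png

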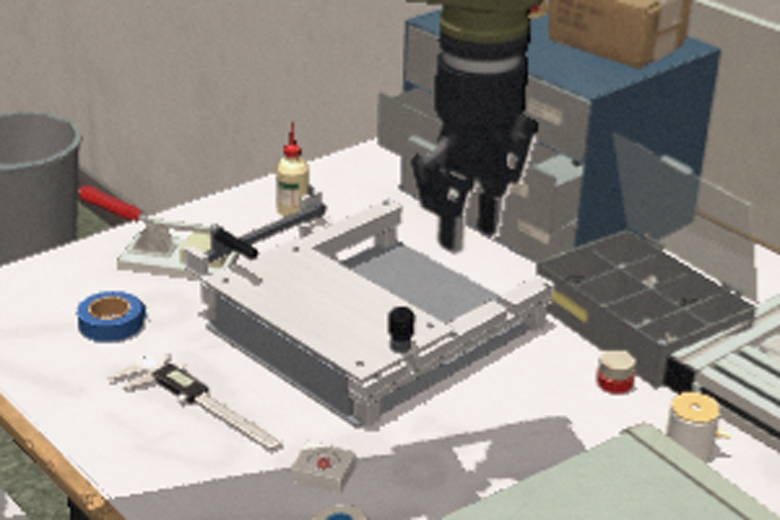

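View pics/t40.png

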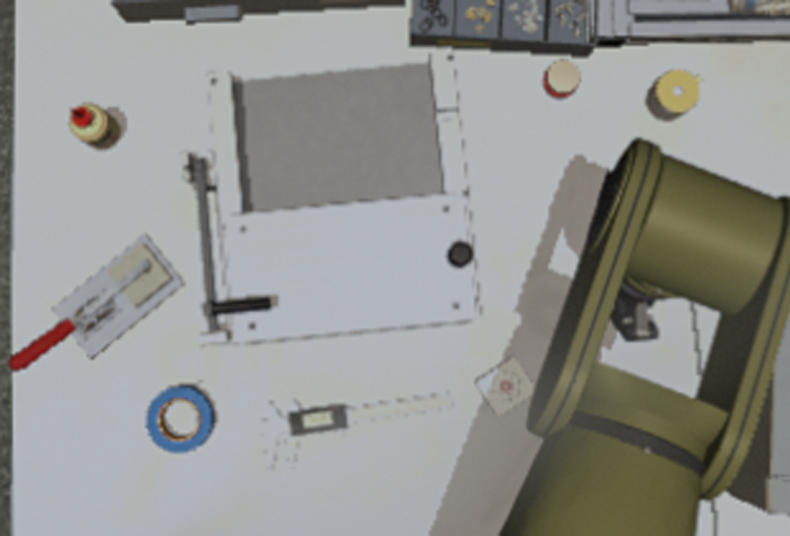

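Emit:
arm_command(plan=[[0, 0, 0, 0, 0, 0, 40], [0, 0, 0, 0, 0, 0, 40], [0, 0, 0, 0, 0, 0, 40], [0, 0, 0, 0, 0, 0, 40], [0, 0, 0, 0, 0, 0, 40]])

```text
time_s: 45.35
tcp_pos: [510.6, -151.4, 241.7]
tcp_rot: [0.678, 0.735, 0.0, 0.0]
ft_force: [0.1, -0.4, 0.4]
gripper_width: 40.5
```

```bash
python3 - <<'E'
from h import *
a=grab("scene")["pixels"].astype(int); b=cv2.imread("pics/s36.png")
print(bot.read_state()["ft_force"]); print(bot.finish_job())
E
```

```text
[-0.80283475 -0.2489004  -0.52011176]
the job is handed in; nothing more can be done
None
```

The job is finished and handed in at about 45 s of the 210 s. I followed the order you gave:

1. I swung the brace up until it met its stop past the detent.
2. I pulled the plunger and slid the cover to its open end stop, where the knob sat at its pin-down height.
3. I laid all five items that were present in the locker: three markers, the screwdriver with the yellow handle and the tweezers. The tweezers rest on top of the markers, below the wall tops.
4. I slid the cover back to its shut stop and let the plunger drop.
5. I swung the brace down onto its stop.

- **Final pictures:** Both cameras showed the cover shut, the knob back at its original height and the brace flat. They showed the other items where they started and the gripper clear at about 240 mm.
- **Limits of the checks:** No check failed. The pin positions are judged from knob height in the images, to within a few mm. With the cover shut, the contents could no longer be seen, and the arm hid part of the table. Earlier pictures showed that part of the table empty.
- **Calibration difference:** The camera-derived locker position was about 2.5 mm off in x from what the gripper felt. I corrected for it during the run.

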